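# Change over the dust boxes in the marble studio

## Robot

A 7-joint arm with a two-finger parallel gripper is mounted at the origin on the work surface. World frame = base frame: x ahead of the robot, y to its left, z up, the work surface at z = 0. Lengths are in m, angles in rad, forces in N, time in s.
With the tool pointing down it reaches from about 0.425 to 0.925 m from the base axis. Payload 6.8 kg.
Tool frame: the origin (TCP) lies midway between the tips of the shut fingers; the grasp point (between the pads) lies 19 mm behind it; z points along the fingers, y is the line along which they close (so a half turn about z gives the same grasp; the last joint's range is limited). The gripper opens to 85 mm and grips with 20 to 120 N. Pads are 22 mm wide; open, the fingers measure 114 mm over their backs; the gripper's body (76 mm by 85 mm) begins 54 mm behind the grasp point. The pads swing forward as they close: fully open they stand 13 mm farther back than shut.
Start: joints at [-1.316, 0.477, 0.022, 1.555, -0.011, 1.109, -0.083], TCP at [0.24, 0.631, 0.203] pointing down, gripper open.
Joint ranges: [-2.96, 2.96], [-0.34, 2.1], [-1.41, 1.46], [0.24, 2.44], [-1.37, 4.51], [0.17, 1.92], [-2.96, 2.96]. Speed limits (rad/s): [2.39, 2.39, 3.14, 3.14, 3.14, 3.14, 3.14].

## Interface

Orientations are given as a unit quaternion [w, x, y, z].
In Python, from station import * gives the robot as it stands.
- The arm moves only by the shell command python3 -m creep 'ROWS' [FORCE]. ROWS is JSON, a list of rows, each a list of 7 numbers: the gripper command: -1 is shut, 1 is fully open, values between are in proportion, then the shift along the world's x, y, z in mm, then the turn, a rotation vector about the world's x, y, z in rad. A call has 1 to 5 rows; each row shifts and turns the commanded pose from where the row before left it; what a row does not reach is not made up. A row lasts 1/8 s, in which the tool goes at most 62.5 mm and 10.7 degrees, less where a joint would pass 70% of its speed; a pose out of reach is approached as far as the arm can. A call is refused whole if a number of a shift passes 62.5 or a number of a turn 0.188, either way. A call with a gripper value outside its range is refused whole. The fingers move at their own pace and stop on an object; FORCE is the grip in N (left out, the last holds). Time passes only in rows, so rows that do not move let the fingers close. It gives the time, the measured TCP pose, the force, the opening and the grip force at its end, in the units of the state.
- get_obs(): the state, without advancing time (a new reading comes with each control period).
- read_camera(name): name is "side" or "top" or "wrist"; returns (picture, depth): 384x512x3 uint8, red, green, blue; 384x512 float32, m along the optical axis (not along the pixel's ray), 0 where there is no reading.
- camera_params(name): a dict with "intrinsics" (3x3 intrinsics, pixels), "cam_to_world" (4x4, takes a point from camera to world coordinates); the wrist camera has in their place "mount" (4x4, takes a point from camera to tool coordinates, whose origin is the TCP and whose axes are the flange's). Camera axes: x right, y up, looking along -z (the intrinsics and any distortion apply to the point x, -y, -z); pixel columns grow to the right and rows downward; lengths in m; the calibration is good to about 2 mm. A picture is of the moment at which its call begins: read the wrist's pose just before it. camera_params takes no time and is no camera call.
- hand_in(): hands the job in; it is judged then, once.
The state is a dict: "t": time; "q": joint angles; "joint_vel": joint speeds; "joint_torque": joint torques, N m; "eef_pos": TCP position; "tool_rot": TCP orientation; "contact_force": force on the tool from outside, world axes, zero at the start; "torque": the same for the moment, N m; "gripper_width": opening from 0.0 (shut) to 1.0 (fully open); "grasp_force": force on a finger pad.
Only numpy, scipy, OpenCV 4.12 (cv2) and the standard library are available. Lean on these libraries where they do the work, as an engineer would, in place of code of your own. Each camera call takes 0.05 s, during which the arm holds its last target. There are 200 camera calls.

## Task

The extractor can serve only one open dust box at a time. First gently lower the raised cover of the empty box until it is fully shut; then gently raise the cover of the other box, the one with the marble fragment in it, right up to its stop and leave it standing open. Do not move the fragment or the bottle, jar, brush and wooden block standing about.

Things in the scene. Friction and masses are not known exactly. Their poses are not given: they have to be found in the camera images.
- box_empty: Grey dust box with nothing inside, fixed to the bench, 250 mm deep (x), 220 mm wide (y). Origin: centre of its underside; x points from its low front (100 mm high, roughly facing the robot) to its high back, z up. From the front wall's top the opening slopes up at 24 degrees to the hinge, 181 mm high, 58 mm along +x from the origin; flat top behind it.
- box_loaded: The other dust box, same shape, axes and sizes as box_empty; the marble fragment lies in it, seen through its clear cover. Either box may stand on the left or on the right, each turned up to 0.25 rad.
- cover_empty (a joint): Hinge of the cover of box_empty, rad: 0 = fully shut on its rim (sloping 24 degrees down to the front), 0.42 = level, 0.75 = upper stop. Starts between 0.45 and 0.7. The hinge is stiff (about 0.85 N m of friction), so the cover (0.27 to 0.49 kg) stays wherever it is left; at the fin it takes about 2 to 4 N to lower and 6 to 8 N to raise.
- cover_loaded (a joint): Hinge of the cover of box_loaded, same meaning and stiffness; starts at 0 (shut).
- cover_empty_grip (a point): Grip point on the black fin of box_empty's cover. The fin stands square to the cover: 14 mm thick (x), 90 mm wide (y), 50 mm high above the cover's face (z). The point is mid-thickness, mid-width, 30 mm above the face. Axes turn with the cover: x in the cover from free edge to hinge, y along the hinge, z out of its face. Pinch: come along -z, close along x, turn with the cover.
- cover_loaded_grip (a point): Grip point on the fin of the cover of box_loaded, as for cover_empty_grip.
- cover_empty_hinge (a point): Mid-width point on the hinge line of box_empty's cover, axes as its grip point, which lies 175 mm along -x and 38 mm along z from here. A growing joint value turns the cover positively about y, lifting the free edge. Cover: aluminium frame with clear pane, 200 mm from hinge to free edge, 220 mm wide, 8 mm thick.
- cover_loaded_hinge (a point): Point on the hinge line of the cover of box_loaded, as for cover_empty_hinge.
- fragment_center (a point): Middle of the marble fragment with carved folds, about 100 x 75 x 60 mm, lying loose on the floor of box_loaded (0.6 kg). Leave it alone.
- bottle: White bottle with a blue cap, 72 mm across, 190 mm high, on the left side of the bench; origin at the centre of its base. Leave it alone.
- jar: Glass jar with a steel cap, 70 mm across, 85 mm high, on the left side of the bench; origin at the centre of its base. Leave it alone.
- brush: Brush, 180 mm long, lying on the bench in front of the gap between the boxes; origin at its underside, x along it. Leave it alone.
- block: Wooden block, 110 x 60 x 35 mm, on the right side of the bench; origin at the centre of its underside. Leave it alone.

How it is judged:
By the outcome, as a careful person would: the job done as asked, in the order asked, and still so for the second after the job is handed in, with the robot touching nothing.
It also fails if it takes over 58 s, if anything falls off the work surface, if the arm or the gripper's body presses on something with over 40 N, if the wrist force passes 120 N, or if a joint passes its speed limit or range.

## Working session

There is one attempt and no reset: what is moved stays moved. The work goes in short steps, Python scripts to look and compute and a shell command to move; the robot and the scene stay as the last step left them, time stands still between calls to the robot, and variables do not carry over. Pictures are saved under pics/ and viewed, at most 10 in all, crops included, and the job is handed in when it is done.

```bash
ls; mkdir -p pics; python3 - <<'E'
from station import *
import cv2,numpy as np
o=get_obs();print({k:np.round(v,3) for k,v in o.items()})
for n in("top","side"):
    p,d=read_camera(n);np.savez(n+'.npz',p=p,d=d)
    c=camera_params(n);print(n,np.round(c['intrinsics'],1).tolist(),np.round(c['cam_to_world'],3).tolist(),[k for k in c])
    cv2.imwrite(f'pics/{n}0.png',cv2.resize(p[:,:,::-1],(800,600)))
print(camera_params("wrist"))
E
```

```text
pics
{'t': np.float64(0.0), 'q': array([-1.316,  0.478,  0.022,  1.556, -0.011,  1.109, -0.083]), 'joint_vel': array([ 0.001,  0.003,  0.003, -0.001,  0.001,  0.001,  0.   ]), 'joint_torque': array([-0.0000e+00, -5.9645e+01,  1.6080e+00, -2.8119e+01,  1.2000e-02,
        9.0000e-03, -0.0000e+00]), 'eef_pos': array([0.239, 0.63 , 0.202]), 'tool_rot': array([-0.   ,  0.18 ,  0.984, -0.001]), 'contact_force': array([ 0.428, -0.705, -0.265]), 'torque': array([-0.008,  0.002,  0.032]), 'grasp_force': np.float64(0.0), 'gripper_width': np.float64(1.004)}
top [[399.6, 0.0, 254.3], [0.0, 399.6, 192.0], [0.0, 0.0, 1.0]] [[0.008, 0.996, -0.089, 0.456], [-1.0, 0.008, -0.0, -0.016], [0.0, 0.089, 0.996, 1.526], [0.0, 0.0, 0.0, 1.0]] ['intrinsics', 'cam_to_world']
side [[414.9, 0.0, 257.5], [0.0, 414.9, 196.2], [0.0, 0.0, 1.0]] [[0.076, -0.945, 0.318, 1.034], [0.997, 0.07, -0.029, -0.078], [0.005, 0.32, 0.948, 1.489], [0.0, 0.0, 0.0, 1.0]] ['intrinsics', 'cam_to_world']
{'intrinsics': array([[315.29996979,   0.        , 252.84522861],
       [  0.        , 315.29996979, 190.72813113],
       [  0.        ,   0.        ,   1.        ]]), 'mount': array([[ 4.93655836e-04,  9.58026316e-01,  2.86679846e-01,
         7.24721582e-02],
       [ 9.99999772e-01, -6.04718567e-04,  2.98871996e-04,
        -1.97370934e-04],
       [ 4.59687864e-04,  2.86679634e-01, -9.58026396e-01,
        -1.70303064e-01],
       [ 0.00000000e+00,  0.00000000e+00,  0.00000000e+00,
         1.00000000e+00]])}
```

View pics/top0.png

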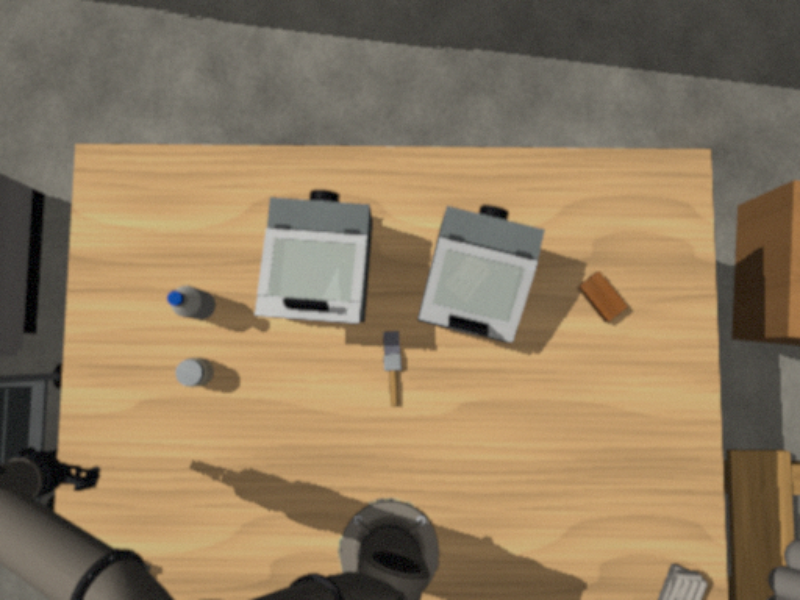

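View pics/side0.png

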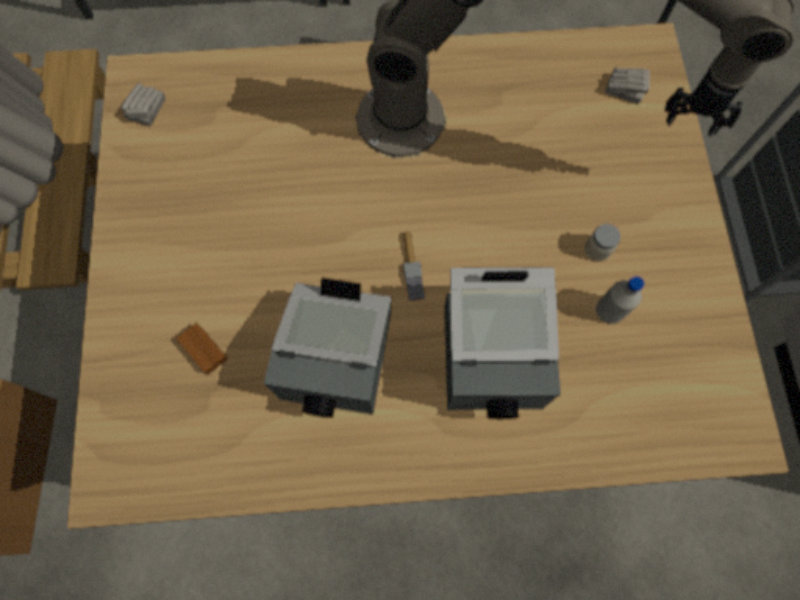

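Top view: left box (cover corners about (262,232), (368,236), (256,316), (362,323)) looks raised. The right one (fin about (470,324)) looks shut. I'll check this with depth and enlarged crops.

```bash
cat > h.py <<'E'
import numpy as np,cv2
from station import *
def world(n,uv,d,T=None):
    c=camera_params(n);K=c['intrinsics'];T=c['cam_to_world'] if T is None else T
    uv=np.atleast_2d(uv).astype(float);d=np.atleast_1d(d)
    P=np.c_[(uv[:,0]-K[0,2])/K[0,0]*d,-(uv[:,1]-K[1,2])/K[1,1]*d,-d]
    return P@T[:3,:3].T+T[:3,3]
def cloud(n,d,T=None):
    v,u=np.mgrid[:384,:512];return world(n,np.c_[u.ravel(),v.ravel()],d.ravel(),T).reshape(384,512,3)
E
python3 - <<'E'
from h import *
ims=[]
for n,(x0,y0,x1,y1) in {'top':(160,120,352,220),'side':(166,165,358,265)}.items():
    z=np.load(n+'.npz');X=cloud(n,z['d'])
    ims.append(cv2.resize(z['p'][y0:y1,x0:x1,::-1],None,fx=4,fy=3*4/3,interpolation=cv2.INTER_CUBIC)[:, :])
    for side,pts in (('L',{'top':[(236,170),(166,175),(233,190),(170,150),(190,142),(195,194)],'side':[(294,195),(349,195),(300,230),(320,229),(323,176)]}[n]),('R',{'top':[(330,180),(280,180),(325,200),(300,147),(300,208)],'side':[(185,205),(240,215),(192,190),(210,243),(218,185)]}[n])):
        for u,v in pts: print(n,side,u,v,np.round(X[v,u],3))
im=np.vstack([cv2.resize(i,(800,300)) if 0 else cv2.resize(i,(576,300)) for i in ims]);cv2.imwrite('pics/crop0.png',im)
E
```

```text
top L 236 170 [0.675 0.055 0.017]
top L 166 175 [0.655 0.325 0.003]
top L 233 190 [0.591 0.061 0.098]
top L 170 150 [0.716 0.271 0.193]
top L 190 142 [0.745 0.205 0.187]
top L 195 194 [0.561 0.173 0.266]
top R 330 180 [ 0.622 -0.275  0.164]
top R 280 180 [ 0.623 -0.104  0.145]
top R 325 200 [ 0.555 -0.263  0.131]
top R 300 147 [ 0.733 -0.17   0.178]
top R 300 208 [ 0.525 -0.172  0.157]
side L 294 195 [0.607 0.082 0.205]
side L 349 195 [0.62  0.261 0.205]
side L 300 230 [0.722 0.09  0.189]
side L 320 229 [0.723 0.155 0.19 ]
side L 323 176 [0.569 0.173 0.262]
side R 185 205 [ 0.598 -0.282  0.153]
side R 240 215 [ 0.649 -0.099  0.16 ]
side R 192 190 [ 0.537 -0.261  0.129]
side R 210 243 [ 0.741 -0.201  0.181]
side R 218 185 [ 0.533 -0.168  0.148]
```

View pics/crop0.png

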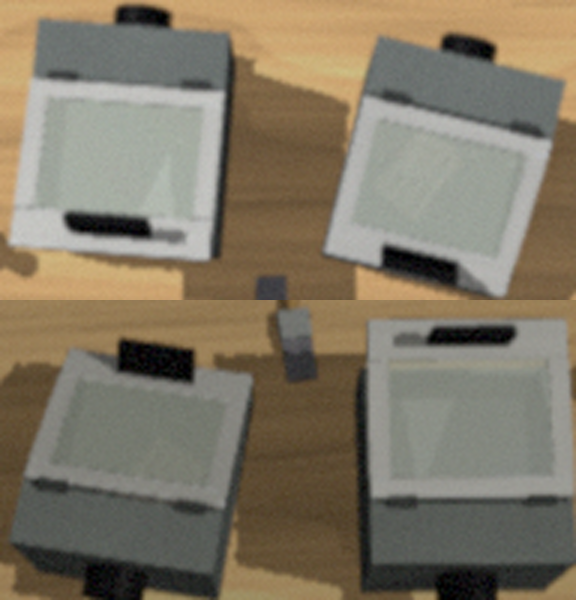

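Left box's cover is raised, with the fin tipped (crop (107,223)). The right one is shut and a pale blob, the fragment, shows through it. Next I fit the frame planes and fins.

```bash
cat > fit.py <<'E'
from h import *
def fit(clouds,ylo,yhi,lab):
    for nm,sel in clouds:
        pass
    W=np.vstack([X[(m=='w')] for X,m in clouds]);
def masks(p):
    p=cv2.GaussianBlur(p,(3,3),0).astype(int);mx=p.max(2);mn=p.min(2)
    return ((mn>118)&(mx-mn<30)),(mx<40)
def run(views,box,verbose=True):
    F=[];B=[]
    for p,X in views:
        w,b=masks(p);g=(X[...,0]>box[0])&(X[...,0]<box[1])&(X[...,1]>box[2])&(X[...,1]<box[3])&(X[...,2]>.1)&(X[...,2]<.32)
        F.append(X[w&g]);B.append(X[b&g])
    P=np.vstack(F);c=np.median(P,0);k=np.ones(len(P),bool)
    for _ in range(8):
        c=P[k].mean(0);n=np.linalg.svd(P[k]-c,full_matrices=False)[2][2];n*=np.sign(n[2]);r=(P-c)@n;k=abs(r)<.006
    hinge=lambda y:np.array([-np.sin(y),np.cos(y),0])
    # rectangle in the plane: gives the yaw, with minAreaRect
    y0=np.cross(n,[1,0,0]);y0/=np.linalg.norm(y0);x0=np.cross(y0,n)
    q=np.c_[(P[k]-c)@x0,(P[k]-c)@y0]
    R=cv2.minAreaRect((q*1000).astype(np.float32))
    a=R[2]; a=(a+45)%90-45
    xa=x0*np.cos(np.radians(a))+y0*np.sin(np.radians(a));ya=np.cross(n,xa)
    print('N',len(P),k.sum(),[len(f) for f in F],'normal',np.round(n,3),'c',np.round(c,3))
    print(' rect size',np.round(R[1],0),'xaxis',np.round(xa,3),'joint',round(.419-np.arctan2(xa[2],np.hypot(*xa[:2])),3),'yaw',round(np.arctan2(-ya[0],ya[1]),3),'yaw from n',round(np.arctan2(-n[1],-n[0]),3))
    rc=c+(x0*R[0][0]+y0*R[0][1])/1000
    print(' rect centre',np.round(rc,3))
    for f in B:
        h=(f-c)@n;s=(h>.012)&(h<.06);f=f[s]
        if len(f):print(' fin n',len(f),'mean',np.round(f.mean(0),3),'in cover xyz range',np.round([np.percentile((f-rc)@v,[5,50,95]) for v in(xa,ya,n)],3).tolist())
    return n,xa,ya,rc
if __name__=='__main__':
    V=[]
    for n in('top','side'):
        z=np.load(n+'.npz');V.append((z['p'],cloud(n,z['d'])))
        print(n,[V[-1][0][v,u].tolist() for u,v in ([(170,150+20),(195,194),(280,190)] if n=='top' else [(294,195),(323,176),(185,205),(218,185)])])
    for b in((.45,.75,.03,.33),(.45,.73,-.34,-.04)):run(V,b);[run([v],b) for v in V]
E
sed -i '/^def fit/,/^    W=/d' fit.py; python3 fit.py
```

```text
top [[197, 195, 192], [22, 24, 23], [158, 166, 155]]
side [[149, 150, 143], [3, 5, 1], [133, 133, 127], [6, 10, 16]]
N 7080 6809 [3498, 3582] normal [ 0.154 -0.011  0.988] c [0.635 0.17  0.203]
 rect size [223. 201.] xaxis [ 0.986 -0.066 -0.154] joint 0.574 yaw -0.067 yaw from n 3.071
 rect centre [0.63  0.171 0.204]
 fin n 111 mean [0.559 0.172 0.262] in cover xyz range [[-0.083, -0.08, -0.074], [-0.04, -0.005, 0.032], [0.034, 0.05, 0.054]]
 fin n 105 mean [0.571 0.171 0.261] in cover xyz range [[-0.072, -0.068, -0.064], [-0.04, -0.003, 0.035], [0.038, 0.05, 0.054]]
N 3498 3370 [3498] normal [ 0.156 -0.01   0.988] c [0.631 0.169 0.203]
 rect size [221. 201.] xaxis [ 0.985 -0.072 -0.157] joint 0.576 yaw -0.072 yaw from n 3.075
 rect centre [0.63  0.169 0.203]
 fin n 111 mean [0.559 0.172 0.262] in cover xyz range [[-0.083, -0.081, -0.074], [-0.039, -0.004, 0.033], [0.034, 0.05, 0.055]]
N 3582 3442 [3582] normal [ 0.152 -0.011  0.988] c [0.639 0.171 0.202]
 rect size [220. 193.] xaxis [ 0.985 -0.076 -0.153] joint 0.572 yaw -0.077 yaw from n 3.067
 rect centre [0.632 0.172 0.204]
 fin 
[... 553 characters left out ...]
, 0.003, 0.04], [0.015, 0.035, 0.05]]
N 3195 3042 [3195] normal [-0.394  0.094  0.914] c [ 0.61  -0.192  0.15 ]
 rect size [220. 199.] xaxis [ 0.888 -0.215  0.405] joint 0.002 yaw -0.237 yaw from n -0.234
 rect centre [ 0.603 -0.191  0.147]
 fin n 145 mean [ 0.525 -0.171  0.156] in cover xyz range [[-0.076, -0.069, -0.066], [-0.036, -0.0, 0.038], [0.019, 0.046, 0.054]]
N 928 922 [928] normal [-0.396  0.093  0.914] c [ 0.614 -0.186  0.15 ]
 rect size [215. 194.] xaxis [ 0.887 -0.218  0.407] joint 0.0 yaw -0.24 yaw from n -0.232
 rect centre [ 0.606 -0.189  0.147]
 fin n 219 mean [ 0.533 -0.17   0.151] in cover xyz range [[-0.072, -0.068, -0.064], [-0.036, 0.002, 0.038], [0.014, 0.035, 0.051]]
```

```bash
cat > tgt.py <<'E'
from h import *
from scipy.spatial.transform import Rotation as Ro
H={'L':np.array([.7275,.163,.180]),'R':np.array([.696,-.2128,.180])};YAW={'L':-.072,'R':-.236}
def axes(s,th):
    a=.4189-th;cy,sy=np.cos(YAW[s]),np.sin(YAW[s])
    x=np.array([np.cos(a)*cy,np.cos(a)*sy,np.sin(a)]);y=np.array([-sy,cy,0]);return x,y,np.cross(x,y)
def pose(s,th,up=0.,lift=.002):
    x,y,z=axes(s,th);g=H[s]-.175*x+.038*z
    return g+(up+lift-.019)*z, Ro.from_matrix(np.c_[y,x,-z])
def cur():
    o=get_obs();q=o['tool_rot'];return np.array(o['eef_pos']),Ro.from_quat([q[1],q[2],q[3],q[0]]),o
def delta(p1,p0=None):
    if p0 is None: p0=cur()[:2]
    return np.round((p1[0]-p0[0])*1000,1),np.round((p1[1]*p0[1].inv()).as_rotvec(),3)
if __name__=='__main__':
    print('to pre L',delta(pose('L',.574,.12)),'target',pose('L',.574,.12)[0])
    P=[pose('L',t) for t in np.linspace(.574,0,13)]
    print('down',delta(P[0],pose('L',.574,.12)))
    for a,b in zip(P,P[1:]):print(delta(b,a))
E
python3 tgt.py; python3 -m creep '[[0.6,0,-10,40,0,0,0],[0.6,20,-20,50,0,0,-0.12],[0.6,20,-20,50,0,0,-0.12],[0.6,20,-30,20,0,0,-0.12],[0.6,20,-30,0,0,0,-0.12]]' 30
```

```text
to pre L (array([ 337.4, -456.7,  144.2]), array([-0.088,  0.139, -1.277])) target [0.57677374 0.17387108 0.34634126]
down (array([ -18.5,    1.3, -118.6]), array([0., 0., 0.]))
(array([-2.1,  0.2, -8.2]), array([-0.003, -0.048,  0.   ]))
(array([-1.7,  0.1, -8.3]), array([-0.003, -0.048, -0.   ]))
(array([-1.3,  0.1, -8.3]), array([-0.003, -0.048,  0.   ]))
(array([-0.9,  0.1, -8.4]), array([-0.003, -0.048, -0.   ]))
(array([-0.5,  0. , -8.4]), array([-0.003, -0.048,  0.   ]))
(array([-0.1,  0. , -8.4]), array([-0.003, -0.048, -0.   ]))
(array([ 0.3, -0. , -8.4]), array([-0.003, -0.048,  0.   ]))
(array([ 0.7, -0.1, -8.4]), array([-0.003, -0.048, -0.   ]))
(array([ 1.1, -0.1, -8.4]), array([-0.003, -0.048,  0.   ]))
(array([ 1.5, -0.1, -8.3]), array([-0.003, -0.048,  0.   ]))
(array([ 1.9, -0.1, -8.2]), array([-0.003, -0.048, -0.   ]))
(array([ 2.3, -0.2, -8.1]), array([-0.003, -0.048,  0.   ]))
t: 0.72
eef_pos: [0.3206, 0.5208, 0.365]
tool_rot: [0.0, 0.411, 0.912, 0.002]
contact_force: [-0.3, -0.0, -0.9]
gripper_width: 0.8
grasp_force: 0.0
```

```bash
python3 -m creep '[[0.6,25,-40,0,0,0,-0.08],[0.6,25,-40,0,0,0,-0.08],[0.6,25,-40,0,0,0,-0.08],[0.6,25,-40,0,0,0,-0.08],[0.6,25,-40,0,0,0,-0.08]]' | head -2;  python3 -m creep '[[0.6,30,-35,0,0,0,-0.08],[0.6,30,-35,0,0,0,-0.08],[0.6,30,-35,0,0,0,-0.08],[0.6,20,-20,0,0,0,-0.08],[0.6,0,0,0,0,0,0]]'; python3 - <<'E'
from tgt import *
print(delta(pose('L',.574,.12)))
E
```

```text
t: 1.35
eef_pos: [0.445, 0.3195, 0.3627]
t: 1.98
eef_pos: [0.5556, 0.1944, 0.3627]
tool_rot: [0.0, 0.706, 0.708, -0.0]
contact_force: [-0.6, 0.9, -0.5]
gripper_width: 0.797
grasp_force: 0.0
(array([ 21.2, -20.5, -16.3]), array([ 0.006,  0.155, -0.075]))
```

Align, then take a wrist view as a second measurement.

```bash
python3 -m creep '[[0.6,11,-10,-8,0,0.078,-0.037],[0.6,10,-10,-8,0.006,0.077,-0.038],[0.6,0,0,0,0,0,0],[0.6,0,0,0,0,0,0]]'; python3 - <<'E'
from tgt import *
import fit
print(delta(pose('L',.574,.12)))
p,R,o=cur();T=np.eye(4);T[:3,:3]=R.as_matrix();T[:3,3]=p
pic,d=read_camera('wrist');T=T@camera_params('wrist')['mount']
cv2.imwrite('pics/w1.png',pic[:,:,::-1])
fit.run([(pic,cloud('wrist',d,T))],(.45,.75,.03,.33))
E
```

```text
t: 2.48
eef_pos: [0.5749, 0.1777, 0.3469]
tool_rot: [-0.057, 0.727, 0.682, -0.052]
contact_force: [0.1, 0.3, 0.4]
gripper_width: 0.802
grasp_force: 0.0
(array([ 1.9, -3.9, -0.5]), array([-0.002, -0.   , -0.008]))
N 10888 10888 [10888] normal [ 0.151 -0.01   0.988] c [0.619 0.21  0.206]
 rect size [217. 192.] xaxis [ 0.986 -0.063 -0.152] joint 0.571 yaw -0.064 yaw from n 3.079
 rect centre [0.631 0.17  0.204]
 fin n 1607 mean [0.567 0.178 0.264] in cover xyz range [[-0.079, -0.073, -0.067], [-0.038, 0.006, 0.044], [0.048, 0.05, 0.051]]
```

View pics/w1.png

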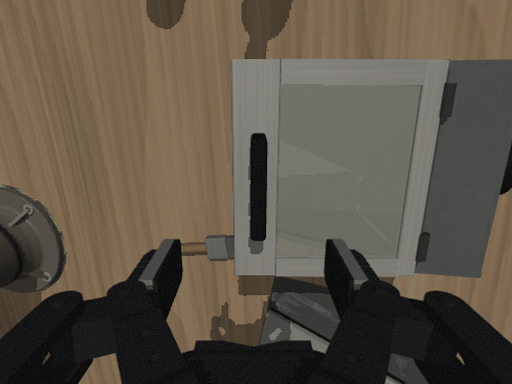

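The wrist view shows the empty box, with its fin at (258,188) midway between the fingers. It agrees with the first fit to about 2 mm. Descend and pinch.

```bash
python3 -m creep '[[0.6,-5,-1,-35,0,0,-0.008],[0.6,-5,-1,-35,0,0,0],[0.6,-4,0,-27,0,0,0],[0.6,-3,0,-22,0,0,0],[0.6,0,0,0,0,0,0]]' && python3 -m creep '[[0.6,0,0,0,0,0,0],[-1,0,0,0,0,0,0],[-1,0,0,0,0,0,0],[-1,0,0,0,0,0,0],[-1,0,0,0,0,0,0]]' 40; python3 - <<'E'
from tgt import *
print(delta(pose('L',.574,0)))
E
```

```text
t: 3.15
eef_pos: [0.5567, 0.1753, 0.2274]
tool_rot: [-0.058, 0.73, 0.679, -0.053]
contact_force: [0.5, -0.6, 0.3]
gripper_width: 0.803
grasp_force: 0.0
t: 3.78
eef_pos: [0.5606, 0.174, 0.2283]
tool_rot: [-0.056, 0.731, 0.678, -0.05]
contact_force: [5.6, -0.5, -2.5]
gripper_width: 0.149
grasp_force: 41.9
(array([-2.4,  1.2, -0.5]), array([-0.002,  0.005,  0.003]))
```

Gripped. The fin pulled the tool about 4 mm in +x, so I'll include that in the arc.

```bash
python3 -m creep '[[-1,2,0,-4,-0.001,-0.024,0],[-1,0,0,-4,-0.002,-0.024,0],[-1,-1,0,-4,-0.001,-0.024,0],[-1,-1,0,-4,-0.002,-0.024,0],[-1,-1,0,-4,-0.001,-0.024,0]]'; python3 - <<'E'
from tgt import *
print(delta(pose('L',.574-.12,0)))
E
```

```text
t: 4.4
eef_pos: [0.5563, 0.1743, 0.2077]
tool_rot: [-0.014, 0.733, 0.68, -0.011]
contact_force: [-4.1, 0.4, 3.6]
gripper_width: 0.148
grasp_force: 42.5
(array([-2.5,  1.3, -0.5]), array([-0.004, -0.001,  0.002]))
```

```bash
python3 -m creep '[[-1,0,0,-4,-0.002,-0.024,0],[-1,0,0,-4,-0.001,-0.024,0],[-1,0,0,-4,-0.002,-0.024,0],[-1,0,0,-4,-0.001,-0.024,0],[-1,0,0,-4,-0.002,-0.024,0]]' && python3 -m creep '[[-1,0,0,-4,-0.002,-0.024,0],[-1,0,0,-4,-0.001,-0.024,0],[-1,0,0,-4,-0.002,-0.024,0],[-1,0,0,-4,-0.001,-0.024,0],[-1,0,0,-4,-0.002,-0.024,0]]'; python3 - <<'E'
from tgt import *
print(delta(pose('L',.574-.36,0)))
E
```

```text
t: 5.03
eef_pos: [0.5544, 0.1744, 0.1868]
tool_rot: [0.028, 0.732, 0.68, 0.029]
contact_force: [-9.1, 0.7, 3.1]
gripper_width: 0.148
grasp_force: 42.6
t: 5.65
eef_pos: [0.5552, 0.1743, 0.1667]
tool_rot: [0.073, 0.729, 0.677, 0.071]
contact_force: [-7.0, 0.2, 1.5]
gripper_width: 0.147
grasp_force: 42.5
(array([-2.8,  1.3, -1.8]), array([-0.005, -0.002,  0.001]))
```

```bash
python3 -m creep '[[-1,1,0,-4,-0.002,-0.024,0],[-1,1,0,-4.5,-0.001,-0.024,0],[-1,1,0,-4.5,-0.002,-0.024,0],[-1,1,0,-4.5,-0.001,-0.024,0],[-1,1,0,-4.5,-0.002,-0.024,0]]' && python3 -m creep '[[-1,1,0,-4,-0.002,-0.024,0],[-1,1,0,-4,-0.001,-0.024,0],[-1,1,0,-4,-0.002,-0.024,0],[-1,0.5,0,-2,-0.001,-0.012,0]]'; python3 - <<'E'
from tgt import *
print(delta(pose('L',0,0)))
E
```

```text
t: 6.28
eef_pos: [0.5583, 0.174, 0.1436]
tool_rot: [0.115, 0.723, 0.672, 0.11]
contact_force: [-11.6, 0.8, 2.1]
gripper_width: 0.152
grasp_force: 42.8
t: 6.78
eef_pos: [0.562, 0.1738, 0.1295]
tool_rot: [0.146, 0.717, 0.667, 0.138]
contact_force: [-10.8, 0.8, 1.0]
gripper_width: 0.146
grasp_force: 42.7
(array([-2.5,  1.3, -1.5]), array([-0.005, -0.014, -0.001]))
```

```bash
python3 -m creep '[[-1,1,0,-2,-0.001,-0.012,0],[-1,1,0,-2,0,-0.01,0],[-1,0.5,0,-2,0,-0.005,0],[-1,0,0,0,0,0,0]]'; python3 - <<'E'
from tgt import *
print(delta(pose('L',0,0)))
E
```

```text
t: 7.28
eef_pos: [0.5645, 0.1746, 0.1259]
tool_rot: [0.154, 0.715, 0.665, 0.149]
contact_force: [-39.0, -1.9, 45.0]
gripper_width: 0.148
grasp_force: 55.4
(array([-5. ,  0.5,  2.1]), array([-0.007,  0.013, -0.001]))
```

Shut on the rim and pressing. I'll relax, then release and back off along the fin.

```bash
python3 -m creep '[[-1,-2,0,2,0,0.005,0],[-1,-1,0,1,0,0.005,0],[-1,0,0,0,0,0,0]]' ; python3 -m creep '[[0.3,0,0,0,0,0,0],[0.6,0,0,0,0,0,0],[0.6,0,0,0,0,0,0],[0.6,0,0,0,0,0,0]]'; python3 - <<'E'
from tgt import *
print(delta(pose('L',0,0.12)))
E
```

```text
t: 7.65
eef_pos: [0.5639, 0.1745, 0.128]
tool_rot: [0.152, 0.716, 0.666, 0.146]
contact_force: [-8.6, 3.2, -0.0]
gripper_width: 0.151
grasp_force: 48.7
t: 8.15
eef_pos: [0.566, 0.174, 0.1293]
tool_rot: [0.153, 0.716, 0.665, 0.147]
contact_force: [0.6, 0.9, -0.1]
gripper_width: 0.796
grasp_force: 0.0
(array([-55.2,   4.7, 108.4]), array([-0.006,  0.009,  0.001]))
```

```bash
python3 -m creep '[[0.6,-5,0,11,0,0,0],[0.6,-10,1,22,0,0,0],[0.6,-14,1,30,0,0,0],[0.6,-16,1,35,0,0,0],[0.6,-10,1,30,0,0,0]]'; python3 -m creep '[[0.6,0,0,0,0,0,0],[0.6,0,0,0,0,0,0]]'|tail -1; python3 - <<'E'
from tgt import *
import fit
p,R,o=cur();T=np.eye(4);T[:3,:3]=R.as_matrix();T[:3,3]=p
pic,d=read_camera('wrist');T=T@camera_params('wrist')['mount']
cv2.imwrite('pics/w2.png',pic[:,:,::-1])
fit.run([(pic,cloud('wrist',d,T))],(.45,.75,.03,.33))
for n in('top','side'):
    pic,d=read_camera(n);fit.run([(pic,cloud(n,d))],(.45,.75,.03,.33))
print('pre R',delta(pose('R',0,.12)),pose('R',0,.12)[0])
print('down R',delta(pose('R',0,0),pose('R',0,.12)))
E
```

```text
t: 8.78
eef_pos: [0.51, 0.1778, 0.2583]
tool_rot: [0.153, 0.716, 0.665, 0.147]
contact_force: [0.9, 1.0, -0.2]
gripper_width: 0.802
grasp_force: 0.0
grasp_force: 0.0
N 13692 13692 [13692] normal [-0.396  0.026  0.918] c [0.633 0.197 0.146]
 rect size [219. 194.] xaxis [ 0.916 -0.058  0.397] joint 0.011 yaw -0.064 yaw from n -0.067
 rect centre [0.635 0.169 0.148]
 fin n 1410 mean [0.548 0.179 0.163] in cover xyz range [[-0.079, -0.074, -0.068], [-0.037, 0.005, 0.043], [0.048, 0.05, 0.051]]
N 3135 2983 [3135] normal [-0.396  0.027  0.918] c [0.641 0.168 0.152]
 rect size [218. 202.] xaxis [ 0.916 -0.056  0.396] joint 0.011 yaw -0.062 yaw from n -0.068
 rect centre [0.634 0.168 0.149]
 fin n 138 mean [0.553 0.173 0.157] in cover xyz range [[-0.077, -0.07, -0.068], [-0.037, 0.001, 0.037], [0.019, 0.045, 0.054]]
N 1040 1027 [1040] normal [-0.399  0.025  0.917] c [0.642 0.172 0.151]
 rect size [216. 198.] xaxis [ 0.915 -0.05   0.4  ] joint 0.008 yaw -0.056 yaw from n -0.063
 rect centre [0.636 0.172 0.148]
 fin n 221 mean [0.56  0.174 0.153] in cover xyz range [[-0.071, -0.067, -0.063], [-0.038, -0.003, 0.035], [0.015, 0.035, 0.052]]
pre R (array([ -25.5, -339.4,  -18.4]), array([-0.003,  0.008, -0.163])) [ 0.48479963 -0.16201026  0.23762644]
down R (array([  47.5,  -11.4, -109.6]), array([0., 0., 0.]))
```

View pics/w2.png

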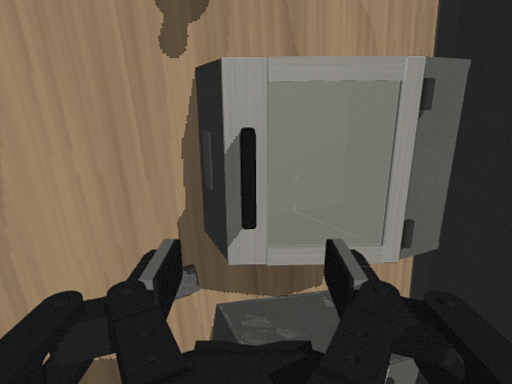

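The cover is down, but all three cameras read about 0.01 rad where the shut right cover read 0.001. It may have sprung back when I relaxed the grip. I'll press it home gently on the fin top with shut fingers.

```bash
python3 - <<'E'
from tgt import *
p,R=pose('L',.01,.019+.020+.010,lift=0);print(delta((p,R)))
E
python3 -m creep '[[-1,0,0,0,0,0,0],[-1,0,0,0,0,0,0],[-1,0,0,0,0,0,0],[-1,0,0,0,0,0,0],[-1,0,0,0,0,0,0]]'
```

```text
(array([ 30.1,  -0.9, -83.2]), array([-0.003,  0.018,  0.001]))
t: 9.8
eef_pos: [0.5106, 0.1781, 0.257]
tool_rot: [0.153, 0.716, 0.665, 0.147]
contact_force: [-0.7, -0.5, -0.0]
gripper_width: 0.004
grasp_force: 0.0
```

```bash
python3 -m creep '[[-1,11,0,-27,0,0,0],[-1,11,0,-27,0,0.009,0],[-1,10,0,-26,0,0.009,0],[-1,0,0,0,0,0,0],[-1,0,0,0,0,0,0]]'; python3 -m creep '[[-1,1,0,-3,0,0,0],[-1,1,0,-3,0,0,0],[-1,0,0,0,0,0,0]]'
```

```text
t: 10.42
eef_pos: [0.5427, 0.178, 0.1777]
tool_rot: [0.147, 0.717, 0.666, 0.14]
contact_force: [0.2, -0.2, -0.2]
gripper_width: -0.002
grasp_force: 0.0
t: 10.8
eef_pos: [0.5444, 0.1782, 0.1711]
tool_rot: [0.147, 0.717, 0.666, 0.14]
contact_force: [0.1, 1.1, 1.1]
gripper_width: -0.004
grasp_force: 0.0
```

```bash
python3 -m creep '[[-1,1,0,-2,0,0,0],[-1,0,0,0,0,0,0]]'; python3 -m creep '[[-1,1,0,-2,0,0,0],[-1,0,0,0,0,0,0]]'; python3 -m creep '[[-1,0,0,-1,0,0,0],[-1,0,0,0,0,0,0]]'
```

```text
t: 11.05
eef_pos: [0.5455, 0.178, 0.1689]
tool_rot: [0.147, 0.717, 0.666, 0.14]
contact_force: [0.1, -1.1, -0.6]
gripper_width: -0.001
grasp_force: 0.0
t: 11.3
eef_pos: [0.5466, 0.178, 0.1668]
tool_rot: [0.147, 0.717, 0.666, 0.14]
contact_force: [0.6, -0.3, 0.8]
gripper_width: 0.001
grasp_force: 0.0
t: 11.55
eef_pos: [0.5465, 0.178, 0.1659]
tool_rot: [0.147, 0.717, 0.666, 0.14]
contact_force: [-0.5, 0.2, 0.7]
gripper_width: 0.002
grasp_force: 0.0
```

```bash
for i in 1; do python3 -m creep '[[-1,1,0,-2,0,0,0],[-1,0,0,0,0,0,0]]'; done | grep -E "eef|contact"; python3 -m creep '[[-1,0,0,-1,0,0,0],[-1,0,0,0,0,0,0]]'| grep -E "eef|contact"; python3 -m creep '[[-1,0,0,-1,0,0,0],[-1,0,0,0,0,0,0]]'| grep -E "eef|contact"
```

```text
eef_pos: [0.5475, 0.178, 0.1639]
contact_force: [0.2, 0.0, 0.4]
eef_pos: [0.5475, 0.178, 0.1629]
contact_force: [0.4, 0.2, 0.2]
eef_pos: [0.5475, 0.178, 0.1619]
contact_force: [0.0, 0.7, -0.2]
```

```bash
python3 -m creep '[[-1,0.5,0,-1,0,0,0],[-1,0,0,0,0,0,0]]'| grep -E "eef|contact"; python3 -m creep '[[-1,0.5,0,-1,0,0,0],[-1,0,0,0,0,0,0]]'| grep -E "eef|contact"; python3 -m creep '[[-1,0.5,0,-1,0,0,0],[-1,0,0,0,0,0,0]]'| grep -E "eef|contact"
```

```text
eef_pos: [0.5481, 0.1781, 0.1609]
contact_force: [0.6, -0.0, 0.3]
eef_pos: [0.5485, 0.178, 0.1599]
contact_force: [-0.2, 0.2, 0.6]
eef_pos: [0.549, 0.178, 0.1589]
contact_force: [-0.8, -0.3, 0.1]
```

```bash
python3 -m creep '[[-1,0.5,0,-1,0,0,0],[-1,0,0,0,0,0,0]]'| grep -E "eef|contact"; python3 -m creep '[[-1,0.5,0,-1,0,0,0],[-1,0,0,0,0,0,0]]'| grep -E "eef|contact";  python3 - <<'E'
from tgt import *
pic,d=read_camera('wrist');cv2.imwrite('pics/w3.png',pic[:,:,::-1])
E
```

```text
eef_pos: [0.5495, 0.178, 0.1579]
contact_force: [-0.8, -0.3, -0.2]
eef_pos: [0.5501, 0.178, 0.1569]
contact_force: [0.1, -0.6, 0.1]
```

View pics/w3.png

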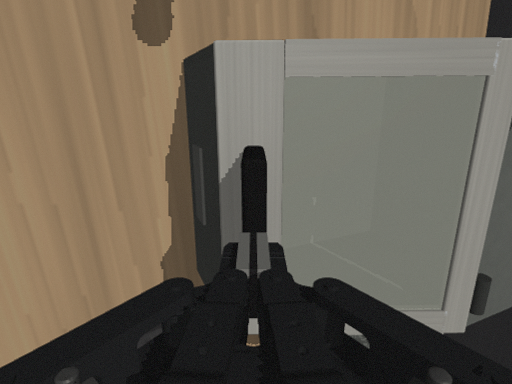

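The shut fingertips at (255,240) are lined up on the fin (255,190). There is no contact yet, so go on down.

```bash
for k in a; do python3 -m creep '[[-1,0.5,0,-1,0,0,0],[-1,0,0,0,0,0,0]]'; done| grep -E "eef|contact"; python3 -m creep '[[-1,0.5,0,-1,0,0,0],[-1,0,0,0,0,0,0]]'| grep -E "eef|contact"; python3 -m creep '[[-1,0.5,0,-1,0,0,0],[-1,0,0,0,0,0,0]]'| grep -E "eef|contact"; python3 -m creep '[[-1,0.5,0,-1,0,0,0],[-1,0,0,0,0,0,0]]'| grep -E "eef|contact"
```

```text
eef_pos: [0.5505, 0.1781, 0.1559]
contact_force: [-0.0, -0.4, -0.2]
eef_pos: [0.551, 0.178, 0.1549]
contact_force: [0.8, 0.2, 1.6]
eef_pos: [0.5515, 0.1781, 0.1539]
contact_force: [0.3, -0.5, -0.4]
eef_pos: [0.5521, 0.1781, 0.153]
contact_force: [-0.6, 0.4, 0.0]
```

```bash
python3 - <<'E'
from tgt import *
p,R,o=cur();print(p,o['gripper_width'],o['grasp_force'])
pic,d=read_camera('wrist')
T=np.eye(4);T[:3,:3]=R.as_matrix();T[:3,3]=p;T=T@camera_params('wrist')['mount'];X=cloud('wrist',d,T)
for v in (200,225,235,240,245,250,260):print(v,[np.round((R.inv().apply(X[v,u]-p))*1000) for u in(244,254,266)])
s,_=read_camera('side')
a=cv2.resize(pic[180:290,180:330,::-1],(700,510),interpolation=cv2.INTER_CUBIC);cv2.imwrite('pics/w4.png',a)
E
```

```text
[0.55206626 0.17805833 0.15296652] 0.0018950026445298095 0.0
200 [array([ 20.,  -4., -11.]), array([ 20.,   1., -13.]), array([ 4.,  9., 38.])]
225 [array([  6.,  -5., -11.]), array([  6.,   1., -12.]), array([-15.,  10.,  38.])]
235 [array([ 11.,  -4., -36.]), array([ 11.,   1., -36.]), array([ 10.,   6., -34.])]
240 [array([ 11.,  -4., -41.]), array([ 11.,   1., -41.]), array([ 11.,   6., -40.])]
245 [array([ 11.,  -4., -45.]), array([ 11.,   1., -46.]), array([ 11.,   6., -45.])]
250 [array([ 10.,  -4., -50.]), array([ 11.,   1., -50.]), array([ 10.,   6., -49.])]
260 [array([ 11.,  -3., -59.]), array([ 10.,   1., -58.]), array([ 10.,   5., -58.])]
```

View pics/w4.png

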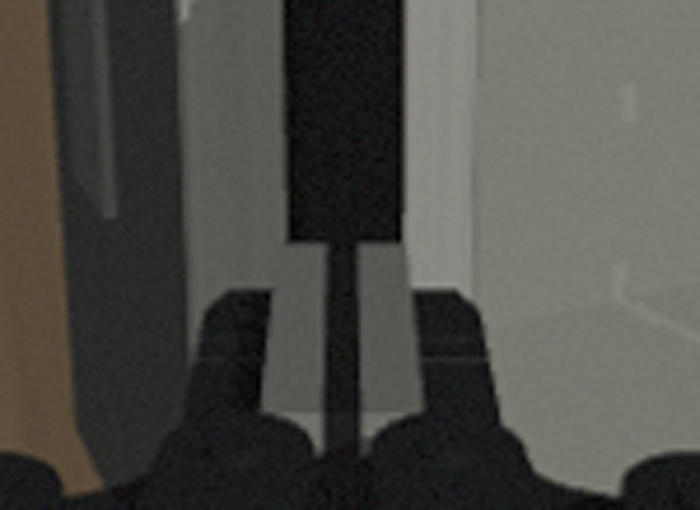

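The depth picture puts the visible ends of the shut fingers about 33 mm behind the TCP, so they are still roughly 20 mm above the fin top, which sits at tool z of about -12 mm. I'll go on down in small steps, watching the force.

```bash
python3 -m creep '[[-1,1,0,-2,0,0,0],[-1,0,0,0,0,0,0]]'| grep -E "eef|contact"; python3 -m creep '[[-1,1,0,-2,0,0,0],[-1,0,0,0,0,0,0]]'| grep -E "eef|contact"; python3 -m creep '[[-1,1,0,-2,0,0,0],[-1,0,0,0,0,0,0]]'| grep -E "eef|contact"
```

```text
eef_pos: [0.553, 0.178, 0.1508]
contact_force: [0.4, 0.5, -0.1]
eef_pos: [0.554, 0.178, 0.1488]
contact_force: [-1.1, -0.9, 0.8]
eef_pos: [0.5551, 0.178, 0.1469]
contact_force: [-0.2, -0.6, -0.6]
```

```bash
python3 -m creep '[[-1,1,0,-2,0,0,0],[-1,0,0,0,0,0,0]]'| grep -E "eef|contact"; python3 -m creep '[[-1,1,0,-2,0,0,0],[-1,0,0,0,0,0,0]]'| grep -E "eef|contact"; python3 -m creep '[[-1,0.5,0,-1,0,0,0],[-1,0,0,0,0,0,0]]'| grep -E "eef|contact"; python3 -m creep '[[-1,0.5,0,-1,0,0,0],[-1,0,0,0,0,0,0]]'| grep -E "eef|contact"
```

```text
eef_pos: [0.556, 0.178, 0.1449]
contact_force: [0.1, -0.1, -1.0]
eef_pos: [0.557, 0.178, 0.1429]
contact_force: [-0.5, -0.8, -0.2]
eef_pos: [0.5576, 0.178, 0.142]
contact_force: [-0.1, 0.7, -0.2]
eef_pos: [0.558, 0.1781, 0.1409]
contact_force: [-0.1, -0.3, 0.6]
```

```bash
python3 -m creep '[[-1,1,0,-2,0,0,0],[-1,0,0,0,0,0,0]]'| grep -E "eef|contact"; python3 -m creep '[[-1,1,0,-2,0,0,0],[-1,0,0,0,0,0,0]]'| grep -E "eef|contact"; python3 -m creep '[[-1,0.5,0,-1,0,0,0],[-1,0,0,0,0,0,0]]'| grep -E "eef|contact"; python3 -m creep '[[-1,0.5,0,-1,0,0,0],[-1,0,0,0,0,0,0]]'| grep -E "eef|contact"
python3 - <<'E'
from tgt import *
p,R,o=cur()
pic,d=read_camera('wrist')
T=np.eye(4);T[:3,:3]=R.as_matrix();T[:3,3]=p;T=T@camera_params('wrist')['mount'];X=cloud('wrist',d,T)
for v in range(200,256,6):print(v,np.round((R.inv().apply(X[v,254]-p))*1000))
E
```

```text
eef_pos: [0.559, 0.1781, 0.1389]
contact_force: [0.4, 0.3, 0.2]
eef_pos: [0.5594, 0.1781, 0.1374]
contact_force: [-12.6, -1.3, 18.6]
eef_pos: [0.5595, 0.1781, 0.1372]
contact_force: [-26.5, -2.4, 39.9]
eef_pos: [0.5596, 0.1782, 0.1369]
contact_force: [-40.0, -4.8, 59.3]
200 [ 25.   1. -27.]
206 [ 22.   1. -26.]
212 [ 19.   1. -27.]
218 [ 16.   1. -27.]
224 [ 12.   1. -26.]
230 [ 10.   1. -27.]
236 [ 11.   1. -37.]
242 [ 10.   1. -42.]
248 [ 10.   1. -48.]
254 [ 11.   1. -54.]
```

Contact came with the tips about 27 mm behind the nominal TCP. The cover was rigid under the push, so it is shut. Backing off.

```bash
python3 -m creep '[[-1,-2,0,4,0,0,0],[-1,-10,0,22,0,0,0],[-1,-12,0,30,0,0,0],[0.6,-15,0,35,0,0,0],[0.6,-15,-20,30,0,0,0]]'; python3 - <<'E'
from tgt import *
import fit
for n in('top','side'):
    pic,d=read_camera(n);fit.run([(pic,cloud(n,d))],(.45,.75,.03,.33))
print('pre R',delta(pose('R',0,.12)),pose('R',0,.12)[0])
E
```

```text
t: 18.12
eef_pos: [0.5072, 0.1591, 0.2572]
tool_rot: [0.148, 0.717, 0.667, 0.141]
contact_force: [-0.4, 0.6, 0.7]
gripper_width: 0.423
grasp_force: 0.0
N 3116 2972 [3116] normal [-0.404  0.026  0.914] c [0.641 0.168 0.151]
 rect size [217. 205.] xaxis [ 0.912 -0.061  0.405] joint 0.002 yaw -0.066 yaw from n -0.064
 rect centre [0.636 0.168 0.148]
 fin n 138 mean [0.553 0.172 0.156] in cover xyz range [[-0.078, -0.071, -0.07], [-0.037, 0.0, 0.034], [0.019, 0.045, 0.054]]
N 1029 1019 [1029] normal [-0.409  0.026  0.912] c [0.642 0.171 0.15 ]
 rect size [215. 195.] xaxis [ 0.91  -0.061  0.409] joint -0.003 yaw -0.066 yaw from n -0.064
 rect centre [0.637 0.172 0.148]
 fin n 227 mean [0.56  0.174 0.151] in cover xyz range [[-0.074, -0.068, -0.064], [-0.04, -0.003, 0.033], [0.014, 0.035, 0.052]]
pre R (array([ -22.9, -319.3,  -20.9]), array([-0.016, -0.007, -0.162])) [ 0.48479963 -0.16201026  0.23762644]
```

Now it reads 0.002 and -0.003: fully shut. On to the loaded box.

```bash
python3 -m creep '[[0.6,-5,-40,0,0,0,-0.02],[0.6,-5,-40,0,0,0,-0.02],[0.6,-5,-40,0,0,0,-0.02],[0.6,-5,-40,0,0,0,-0.02],[0.6,-3,-40,0,0,0,-0.02]]'|head -2; python3 -m creep '[[0.6,0,-40,-5,-0.005,0,-0.02],[0.6,0,-40,-5,-0.005,0,-0.02],[0.6,0,-25,-5,-0.006,-0.007,-0.01],[0.6,0,-14,-5,0,0,-0.012],[0.6,0,0,0,0,0,0]]'; python3 - <<'E'
from tgt import *
import fit
p,R,o=cur();T=np.eye(4);T[:3,:3]=R.as_matrix();T[:3,3]=p
pic,d=read_camera('wrist');T=T@camera_params('wrist')['mount']
cv2.imwrite('pics/w5.png',pic[:,:,::-1])
fit.run([(pic,cloud('wrist',d,T))],(.45,.73,-.34,-.04))
print(delta(pose('R',0,.12)))
E
```

```text
t: 18.85
eef_pos: [0.4836, -0.0427, 0.2554]
t: 19.48
eef_pos: [0.4836, -0.1616, 0.2354]
tool_rot: [0.166, 0.768, 0.606, 0.125]
contact_force: [-0.3, -0.3, 0.6]
gripper_width: 0.802
grasp_force: 0.0
N 14839 14839 [14839] normal [-0.395  0.095  0.914] c [ 0.611 -0.159  0.146]
 rect size [219. 194.] xaxis [ 0.889 -0.209  0.406] joint 0.001 yaw -0.232 yaw from n -0.235
 rect centre [ 0.605 -0.19   0.147]
 fin n 1655 mean [ 0.521 -0.165  0.162] in cover xyz range [[-0.08, -0.074, -0.068], [-0.037, 0.006, 0.044], [0.048, 0.05, 0.051]]
(array([ 0.9, -1.2,  2. ]), array([ 0.009, -0.003, -0.001]))
```

View pics/w5.png

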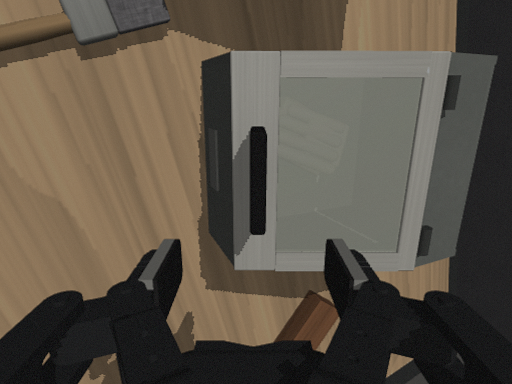

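The fragment shows through the pane (315,135) and the fin (258,180) is centred between the fingers. Descend, checking force near the end.

```bash
python3 -m creep '[[0.6,14,-4,-31,0.005,0,0],[0.6,14,-4,-31,0.004,0,0],[0.6,10,-2,-22,0,0,0],[0.6,8,-2,-18,0,0,0],[0.6,0,0,0,0,0,0]]'|grep -E "eef|cont"; python3 -m creep '[[0.6,2,-0.5,-5,0,0,0],[0.6,2,-0.5,-5,0,0,0],[0.6,2,-0.5,-5,0,0,0],[0.6,2,-0.5,-4,0,0,0],[0.6,0,0,0,0,0,0]]'|grep -E "eef|cont"; python3 - <<'E'
from tgt import *
print(delta(pose('R',0,0,-.013)))
E
```

```text
eef_pos: [0.4982, -0.162, 0.1677]
contact_force: [0.4, -0.4, -0.1]
eef_pos: [0.4946, -0.1597, 0.1624]
contact_force: [0.3, 1.0, 0.2]
(array([ 43.6, -15.2, -48.1]), array([0.008, 0.016, 0.   ]))
```

The arm fell short with no contact, so I suspect a joint limit.

```bash
python3 - <<'E'
from tgt import *
p,R,o=cur();lo=[-2.96,-.34,-1.41,.24,-1.37,.17,-2.96];hi=[2.96,2.1,1.46,2.44,4.51,1.92,2.96]
print(np.round(o['q'],3),np.round(np.array(o['q'])-lo,2),np.round(hi-np.array(o['q']),2))
E
```

```text
[-1.398 -0.336  1.454  2.36   0.856  0.519 -0.806] [1.56 0.   2.86 2.12 2.23 0.35 2.15] [4.36 2.44 0.01 0.08 3.65 1.4  3.77]
```

q3 is at 1.454 and q2 is at its lower limit: the elbow wound up on q3 while q1 stayed put. With q3 against its stop, swinging farther right forces q1 to turn, and coming back should unwind q3. I'll go up and over to the right.

```bash
cat > q.py <<'E'
from tgt import *
p,R,o=cur();print(np.round(p,3),'q',np.round(o['q'],2),'tool y',np.round(R.as_matrix()[:,1],2),'z',np.round(R.as_matrix()[:,2],2),round(float(o['t']),1))
E
python3 -m creep '[[0.6,0,0,40,0,0,0],[0.6,0,0,45,0,0.04,0],[0.6,0,0,45,0.02,0.06,0],[0.6,10,-10,45,0.02,0.06,0],[0.6,10,-20,40,0.02,0.06,0]]'>/dev/null; python3 q.py
python3 -m creep '[[0.6,0,-55,0,0,0.06,-0.1],[0.6,0,-55,0,0,0.06,-0.1],[0.6,0,-55,0,0,0.04,-0.1],[0.6,-20,-50,0,0,0,-0.1],[0.6,-25,-50,0,0,0,-0.1]]'>/dev/null; python3 q.py
```

```text
[ 0.515 -0.19   0.379] q [-1.19 -0.25  1.26  1.82  0.28  1.2  -0.23] tool y [ 0.95 -0.23  0.21] z [ 0.2  -0.04 -0.98] 21.4
[ 0.396 -0.407  0.399] q [-1.07 -0.34  1.45  1.7   0.44  1.39 -0.4 ] tool y [ 0.74 -0.66  0.14] z [ 0.06 -0.13 -0.99] 22.0
```

```bash
python3 -m creep '[[0.6,-30,-45,0,0,0,-0.1],[0.6,-35,-40,0,0,0,-0.1],[0.6,-40,-35,0,0,0,-0.1],[0.6,-45,-25,0,0,0,-0.1],[0.6,-50,-15,0,0,0,-0.1]]'>/dev/null; python3 q.py
python3 -m creep '[[0.6,-55,-15,0,0,0,-0.1],[0.6,-55,-5,0,0,0,-0.1],[0.6,-55,0,0,0,0,-0.1],[0.6,-55,0,0,0,0,-0.1],[0.6,-55,10,0,0,0,-0.1]]'>/dev/null; python3 q.py
```

```text
[ 0.179 -0.544  0.405] q [-0.61 -0.33  1.44  1.69  0.45  1.38 -0.45] tool y [ 0.33 -0.93  0.16] z [-0.   -0.17 -0.99] 22.6
[-0.097 -0.553  0.405] q [-0.06 -0.33  1.38  1.71  0.44  1.38 -0.46] tool y [-0.15 -0.98  0.16] z [-0.08 -0.15 -0.99] 23.3
```

q1 now turns. Coming back, starting with one batch to see how it splits.

```bash
python3 -m creep '[[0.6,55,-10,0,0,0,0.1],[0.6,55,0,0,0,0,0.1],[0.6,55,0,0,0,0,0.1],[0.6,55,5,0,0,0,0.1],[0.6,55,15,0,0,0,0.1]]'>/dev/null; python3 q.py
```

```text
[ 0.182 -0.543  0.405] q [-0.61 -0.32  1.44  1.69  0.44  1.37 -0.44] tool y [ 0.34 -0.93  0.16] z [-0.   -0.17 -0.99] 23.9
```

Coming back retraces q1 alone, so this loop doesn't unwind it. The new plan uses drift that depends on radius: sweep left at small radius so q3 unwinds, then return right at long reach, where q1 does the work.

```bash
python3 -m creep '[[0.6,53,21,0,0,0,0.1],[0.6,50,26,0,0,0,0.1],[0.6,47,31,0,0,0,0.1],[0.6,44,35,0,0,0,0.1],[0.6,40,40,0,0,0,0.1]]'>/dev/null; python3 q.py
python3 -m creep '[[0.6,36,43,0,0,0,0.1],[0.6,32,47,0,0,0,0.1],[0.6,27,50,0,0,0,0.1],[0.6,22,52,0,0,0,0.1],[0.6,17,54,0,0,0,0.1]]'>/dev/null; python3 q.py
```

```text
[ 0.416 -0.389  0.405] q [-1.08 -0.31  1.43  1.7   0.43  1.37 -0.43] tool y [ 0.74 -0.65  0.16] z [ 0.08 -0.15 -0.99] 24.5
[ 0.549 -0.143  0.405] q [-1.57 -0.3   1.43  1.7   0.42  1.36 -0.42] tool y [ 0.96 -0.21  0.16] z [ 0.14 -0.09 -0.99] 25.1
```

Pure base rotation leaves q3 alone, so it is better to model this. I'll fit a kinematic model to the logged (q, pose) pairs and plan with it.

```bash
cat > kin.py <<'E'
import numpy as np,itertools
from tgt import *
from scipy.optimize import least_squares
D=[([-1.19,-.25,1.26,1.82,.28,1.2,-.23],[.515,-.19,.379],[.95,-.23,.21],[.2,-.04,-.98]),
([-1.07,-.34,1.45,1.7,.44,1.39,-.4],[.396,-.407,.399],[.74,-.66,.14],[.06,-.13,-.99]),
([-.61,-.33,1.44,1.69,.45,1.38,-.45],[.179,-.544,.405],[.33,-.93,.16],[0,-.17,-.99]),
([-.06,-.33,1.38,1.71,.44,1.38,-.46],[-.097,-.553,.405],[-.15,-.98,.16],[-.08,-.15,-.99]),
([-1.08,-.31,1.43,1.7,.43,1.37,-.43],[.416,-.389,.405],[.74,-.65,.16],[.08,-.15,-.99])]
S=[]
for q,p,y,z in D:S.append((np.array(q),np.array(p),np.c_[np.cross(y,z),y,z]))
m=Ro.from_quat([.18,.984,-.001,0]).as_matrix();S.append((np.array([-1.316,.478,.022,1.556,-.011,1.109,-.083]),np.array([.239,.63,.202]),m))
R2=(Ro.from_rotvec([.008,.016,0]).inv()*pose('R',0)[1]).as_matrix();S.append((np.array([-1.398,-.336,1.454,2.36,.856,.519,-.806]),np.array([.4946,-.1597,.1624]),R2))
Z,Y=np.eye(3)[2],np.eye(3)[1]
def fk(q,par,sg):
    R=Ro.from_rotvec([0,0,par[0]]);p=np.zeros(3)
    off=[[0,0,par[1]],[par[2],par[3],0],[0,0,par[4]],[par[5],par[6],0],[0,0,par[7]],[par[8],par[9],0]]
    for i in range(7):
        R=R*Ro.from_rotvec((Y if i%2 else Z)*sg[i]*q[i])
        if i<6:p=p+R.apply(off[i])
    p=p+R.apply([0,0,par[10]])
    return p,R*Ro.from_rotvec([0,0,par[11]])
def res(par,sg,W=None):
    r=[]
    for q,p,M in S:
        a,b=fk(q,par,sg);r+=list((a-p)*5)+list((b.as_matrix()-M).ravel())
    return np.array(r)
def solve():
    best=None
    for s in itertools.product([1,-1],repeat=3):
        sg=[-1,1,s[0],1,s[1],1,s[2]]
        for w in(0,1.57,3.14,-1.57):
            f=least_squares(res,[0,.3,0,0,.4,0,0,.4,0,0,.3,w],args=(sg,))
            if best is None or f.cost<best[0]:best=(f.cost,sg,f.x)
    return best
if __name__=='__main__':
    c,sg,x=solve();print(c,sg,np.round(x,3));np.savez('kin.npz',sg=sg,x=x)
    for q,p,M in S:
        a,b=fk(q,x,sg);print(np.round((a-p)*1000),round((b.inv()*Ro.from_matrix(M)).magnitude(),3))
E
python3 kin.py
```

```text
0.00045900096825364815 [-1, 1, -1, 1, -1, 1, -1] [-0.003  0.275 -0.003 -0.035  0.548 -0.    -0.026  0.471  0.     0.
  0.35   1.567]
[-1. -1. -1.] 0.002
[-1.  1. -2.] 0.007
[ 2. -1.  1.] 0.004
[ 1. -1.  1.] 0.006
[-1. -1.  0.] 0.005
[-0.  0.  0.] 0.001
[ 0. -0.  0.] 0.002
```

The model fits to about 1–2 mm. Now find which q3 values make the grasp and the whole opening arc feasible, and replay my rows through a differential IK to see whether it predicts the drift.

```bash
cat > ik.py <<'E'
from kin import *
k=np.load('kin.npz');sg=k['sg'];x=k['x']
lo=np.array([-2.96,-.34,-1.41,.24,-1.37,.17,-2.96]);hi=np.array([2.96,2.1,1.46,2.44,4.51,1.92,2.96])
def err(q,P):
    a,b=fk(q,x,sg);return np.r_[P[0]-a,(P[1]*b.inv()).as_rotvec()]
def jac(q):
    P=fk(q,x,sg);J=np.zeros((6,7))
    for i in range(7):
        d=q.copy();d[i]+=1e-5;J[:,i]=-err(q,fk(d,x,sg))*-1e5 if 0 else (lambda b:np.r_[b[0]-P[0],(b[1]*P[1].inv()).as_rotvec()]*1e5)(fk(d,x,sg))
    return J
def step(q,P,n=12,lam=1e-4):
    for _ in range(n):
        J=jac(q);e=err(q,P);q=np.clip(q+J.T@np.linalg.solve(J@J.T+lam*np.eye(6),e),lo,hi)
    return q
def sim(q,P,rows):
    Q=[q]
    for r in rows:
        P=(P[0]+np.array(r[:3])/1000,Ro.from_rotvec(r[3:])*P[1]);q=step(q,P);Q.append(q);P=P if np.linalg.norm(err(q,P))<.01 else fk(q,x,sg)
    return np.array(Q),P
E
python3 - <<'E'
from ik import *
q0=S[5][0]
# feasible q3 for the R arc
for th in(0,.2,.4,.6,.75):
    P=pose('R',th,0,-.013);out=[]
    for q3 in np.arange(-1.3,1.4,.3):
        f=least_squares(lambda q:np.r_[err(q,P),.3*(q[2]-q3)*1],np.clip([.3,.0,q3,2,0,1.,0],lo+.01,hi-.01),bounds=(lo,hi))
        e=np.linalg.norm(f.fun[:6]);out.append((round(q3,1),round(e,3),np.round(f.x,2).tolist() if e<.003 else None))
    print(th);[print('  ',o) for o in out if o[2]]
rows=[[0,-10,40,0,0,0],[20,-20,50,0,0,-.12],[20,-20,50,0,0,-.12],[20,-30,20,0,0,-.12],[20,-30,0,0,0,-.12]]+[[25,-40,0,0,0,-.08]]*5+[[30,-35,0,0,0,-.08]]*3+[[20,-20,0,0,0,-.08],[11,-10,-8,0,.078,-.037],[10,-10,-8,.006,.077,-.038],[-17,-2,-119,0,0,0]]+[[0,0,-4.2,-.001,-.024,0]]*24+[[-55,4,129,0,0,0]]+[[-3,-20,0,0,0,-.01]]+[[-5,-40,0,0,0,-.02]]*5+[[0,-40,-5,-.005,0,-.02]]*3
Q,_=sim(q0,fk(q0,x,sg),rows);print(np.round(Q[::6],2))
E
```

```text
0
   (np.float64(-1.3), np.float64(0.0), [1.24, 0.6, -1.3, 2.17, 1.2, 0.67, -1.07])
   (np.float64(-1.0), np.float64(0.0), [1.05, 0.42, -1.0, 2.18, 0.98, 0.46, -0.91])
   (np.float64(-0.7), np.float64(0.0), [0.81, 0.33, -0.7, 2.19, 0.73, 0.35, -0.71])
   (np.float64(-0.4), np.float64(0.0), [0.55, 0.28, -0.4, 2.21, 0.47, 0.28, -0.48])
   (np.float64(-0.1), np.float64(0.0), [0.28, 0.25, -0.1, 2.23, 0.17, 0.25, -0.2])
   (np.float64(0.2), np.float64(0.0), [0.02, 0.25, 0.2, 2.25, -0.16, 0.24, 0.11])
   (np.float64(0.5), np.float64(0.0), [-0.24, 0.26, 0.5, 2.27, -0.5, 0.25, 0.45])
   (np.float64(0.8), np.float64(0.0), [-0.48, 0.31, 0.8, 2.28, -0.84, 0.31, 0.78])
   (np.float64(1.1), np.float64(0.0), [-0.68, 0.43, 1.1, 2.29, -1.15, 0.44, 1.07])
0.2
   (np.float64(-1.3), np.float64(0.0), [1.2, 0.59, -1.3, 2.01, 0.82, 0.89, -0.73])
   (np.float64(-1.0), np.float64(0.0), [1.03, 0.42, -1.0, 2.02, 0.57, 0.74, -0.53])
   (np.float64(-0.7), np.float64(0.0), [0.8, 0.32, -0.7, 2.03, 0.37, 0.67, -0.36])
   (np.float64(-0.4), np.float64(0.0), [0.55, 0.27, -0.4, 2.04, 0.2, 0.64, -0.22])
   (np.float64
[... 2684 characters left out ...]
0), [-0.13, 0.5, 0.5, 1.55, -0.19, 1.48, 0.17])
   (np.float64(0.8), np.float64(0.0), [-0.32, 0.57, 0.8, 1.57, -0.32, 1.5, 0.31])
   (np.float64(1.1), np.float64(0.0), [-0.46, 0.69, 1.1, 1.58, -0.48, 1.56, 0.48])
   (np.float64(1.4), np.float64(0.0), [-0.54, 0.89, 1.4, 1.59, -0.67, 1.68, 0.7])
[[-1.32  0.48  0.02  1.56 -0.01  1.11 -0.08]
 [-1.2   0.23  0.19  1.55 -0.04  1.36 -0.36]
 [-0.92  0.18  0.41  1.63 -0.07  1.35 -0.33]
 [-0.73  0.41  0.48  1.68 -0.24  1.23 -0.24]
 [-0.79  0.35  0.49  1.82 -0.19  1.01 -0.29]
 [-0.86  0.3   0.5   1.96 -0.12  0.78 -0.37]
 [-0.95  0.28  0.54  2.09 -0.02  0.53 -0.5 ]
 [-1.52 -0.09  0.88  2.17  0.48  0.74 -1.01]
 [-1.14 -0.34  0.82  2.29  0.63  0.8  -0.85]]
```

The replay reproduces the drift in kind, and many good solutions exist with q2 > 0.2. I'll search in simulation for a waypoint detour that switches the elbow to that branch.

```bash
cat > plan.py <<'E'
from ik import *
import time
def wp(r,az,z,tilt,yaw,roll=0):
    yv=az+yaw;R=Ro.from_euler('z',yv)*Ro.from_matrix(np.array([[0,1,0],[1,0,0],[0,0,-1.]]))  # tool y radial, x tangential
    R=Ro.from_rotvec(-tilt*np.array([-np.sin(yv),np.cos(yv),0]))*Ro.from_rotvec(roll*np.array([np.cos(yv),np.sin(yv),0]))*R
    return np.array([r*np.cos(az),r*np.sin(az),z]),R
def go(q,P,T):
    d=T[0]-P[0];w=(T[1]*P[1].inv()).as_rotvec();n=int(max(np.ceil(np.linalg.norm(d)/.05),np.ceil(np.linalg.norm(w)/.15),1));Q=[]
    for i in range(n):
        Pi=(P[0]+d*(i+1)/n,Ro.from_rotvec(w*(i+1)/n)*P[1]);q=step(q,Pi,4);Q.append(q)
    return q,T,n
if __name__=='__main__':
    q0=np.array(get_obs()['q']);P0=fk(q0,x,sg);rng=np.random.default_rng(0);t=time.time();best=[]
    A=pose('R',0,.12);G=pose('R',0,0,-.013)
    while time.time()-t<200:
        W=[(rng.uniform(.5,.9),rng.uniform(-1.2,.9),rng.uniform(.3,.65),rng.uniform(-.5,.5),rng.uniform(-1,1),rng.uniform(-.6,.6)) for _ in range(rng.integers(1,3))]
        q,P,N=q0,P0,0
        ok=True
        for w in W:
            q,P,n=go(q,P,wp(*w));N+=n
            if np.linalg.norm(err(q,P))>.03:ok=False;break
        if not ok:continue
        q1,P,n=go(q,P,A);N+=n
        if np.linalg.norm(err(q1,P))>.02:continue
        q2,P,n=go(q1,P,G);e=np.linalg.norm(err(q2,P));best.append((e>.005,-q2[1] if e<.005 else e,N,np.round(W,2).tolist(),np.round(q1,2).tolist(),np.round(q2,2).tolist()))
    best.sort(key=lambda b:(b[0],b[1]));print(len(best));[print(b) for b in best[:6]]
E
timeout 400 python3 plan.py
```

```text
157
(np.False_, np.float64(-0.37692766380282094), 26, [[0.78, -1.19, 0.37, 0.17, 0.57, 0.56]], [1.58, 0.08, -1.37, 2.15, 0.15, 0.57, -0.12], [0.95, 0.38, -0.87, 2.19, 0.88, 0.41, -0.83])
(np.False_, np.float64(-0.37462119880261235), 22, [[0.86, 0.21, 0.32, -0.38, 0.95, -0.52]], [1.5, 0.06, -1.28, 2.15, 0.11, 0.56, -0.09], [0.95, 0.37, -0.87, 2.19, 0.87, 0.4, -0.83])
(np.False_, np.float64(-0.37306808690177223), 23, [[0.87, 0.18, 0.62, 0.45, -0.36, 0.1]], [1.62, 0.1, -1.41, 2.14, 0.18, 0.57, -0.15], [0.94, 0.37, -0.86, 2.19, 0.87, 0.4, -0.82])
(np.False_, np.float64(-0.36530685835752746), 18, [[0.78, -0.8, 0.38, -0.45, 0.58, -0.54]], [1.43, 0.05, -1.21, 2.15, 0.09, 0.56, -0.07], [0.92, 0.37, -0.84, 2.19, 0.85, 0.39, -0.81])
(np.False_, np.float64(-0.34726990416950415), 26, [[0.88, 0.06, 0.46, -0.07, 0.82, -0.32], [0.59, 0.29, 0.42, 0.07, -0.55, 0.51]], [1.31, 0.03, -1.09, 2.15, 0.06, 0.56, -0.05], [0.87, 0.35, -0.78, 2.19, 0.8, 0.37, -0.76])
(np.False_, np.float64(-0.33940819451741744), 15, [[0.82, -0.5, 0.39, 0.23, -0.05, -0.42]], [-0.89, -0.23, 0.97, 2.26, 0.41, 0.63, -0.41], [0.85, 0.34, -0.75, 2.19, 0.77, 0.36, -0.74])
```

Extending outward is the key. Extend over the right box at z 0.4 and look at the joints.

```bash
python3 -m creep '[[0.6,47,-19,0,0,0,0],[0.6,47,-19,0,0,0,0],[0.6,47,-19,0,0,0,0],[0.6,47,-19,0,0,0,0],[0.6,47,-19,0,0,0,0]]'>/dev/null; python3 q.py
python3 -m creep '[[0.6,45,-19,0,0,-0.05,0],[0.6,20,-5,0,0,-0.05,0],[0.6,0,0,0,0,0,0]]' >/dev/null; python3 q.py; python3 - <<'E'
from plan import *
q0=np.array(get_obs()['q']);P0=fk(q0,x,sg);q=q0;P=P0
for n,T in (('back',(np.array([.62,-.18,.38]),Ro.from_rotvec([0,.2,0])*pose('R',0)[1])),('pre',pose('R',0,.12)),('grip',pose('R',0,0,-.013))):
    q,P,k=go(q,P,T);print(n,k,np.round(q,2),round(np.linalg.norm(err(q,P)),4))
print(delta((np.array([.62,-.18,.38]),Ro.from_rotvec([0,.2,0])*pose('R',0)[1])))
E
```

```text
[ 0.604 -0.193  0.441] q [-1.57 -0.34  1.45  1.63  0.51  1.28 -0.38] tool y [ 0.93 -0.2   0.31] z [ 0.29 -0.13 -0.95] 25.8
[ 0.639 -0.207  0.446] q [-1.54 -0.34  1.45  1.66  0.53  1.14 -0.38] tool y [ 0.89 -0.2   0.42] z [ 0.4  -0.13 -0.91] 26.1
back 2 [-1.77 -0.34  1.46  1.67  0.59  1.31 -0.48] 0.1873
pre 4 [-1.07 -0.34  1.07  2.26  0.61  0.71 -0.6 ] 0.0117
grip 3 [-1.14 -0.2   1.19  2.44  0.81  0.31 -0.93] 0.1756
(array([-18.9,  26.9, -66.2]), array([ 0.042,  0.204, -0.001]))
```

As it stands it's wedged at the limits. I'll search for a path that stays off the limits the whole way, with a faster solver.

```bash
cat > fast.py <<'E'
from plan import *
c0=[np.array(v) for v in([0,0,x[1]],[x[2],x[3],0],[0,0,x[4]],[x[5],x[6],0],[0,0,x[7]],[x[8],x[9],0],[0,0,x[10]])]
B0=Ro.from_rotvec([0,0,x[0]]).as_matrix();E0=Ro.from_rotvec([0,0,x[11]]).as_matrix()
def fkj(q):
    R=B0;p=np.zeros(3);ax=[];pt=[]
    for i in range(7):
        a=sg[i]*q[i];c,s=np.cos(a),np.sin(a)
        ax.append(R[:,1 if i%2 else 2]*sg[i]);pt.append(p)
        R=R@(np.array([[c,0,s],[0,1,0],[-s,0,c]]) if i%2 else np.array([[c,-s,0],[s,c,0],[0,0,1.]]));p=p+R@c0[i]
    A=np.array(ax);J=np.vstack([np.cross(A,p-np.array(pt)).T,A.T]);return p,R@E0,J
def fstep(q,pp,RR,n=3,lam=1e-4):
    for _ in range(n):
        p,R,J=fkj(q);M=RR@R.T;e=np.r_[pp-p,.5*np.array([M[2,1]-M[1,2],M[0,2]-M[2,0],M[1,0]-M[0,1]])]
        q=np.clip(q+J.T@np.linalg.solve(J@J.T+lam*np.eye(6),e),lo,hi)
    return q,np.linalg.norm(e)
def fgo(q,P,T,st=.045,sw=.12):
    d=T[0]-P[0];w=(T[1]*P[1].inv()).as_rotvec();n=int(max(np.ceil(np.linalg.norm(d)/st),np.ceil(np.linalg.norm(w)/sw),1));E=[];mar=[];Q=[]
    Rs=(Ro.from_rotvec(np.outer(np.arange(1,n+1)/n,w))*P[1]).as_matrix()
    for i in range(n):
        q,e=fstep(q,P[0]+d*(i+1)/n,Rs[i]);E.append(e);mar.append(min((q-lo).min(),(hi-q).min()))
        if e>.02:return q,T,n,9.,mar
    return q,T,n,max(E),mar
if __name__=='__main__':
    q0=np.clip(get_obs()['q'],lo,hi);P0=fk(q0,x,sg);rng=np.random.default_rng(1);t=time.time();best=[];tr=0
    A=pose('R',0,.12);G=pose('R',0,0,-.013)
    while time.time()-t<240:
        tr+=1
        W=[np.round((rng.uniform(.5,.9),rng.uniform(-1.3,.6),rng.uniform(.35,.6),rng.uniform(-.4,.6),rng.uniform(-1.2,1.2),rng.uniform(-.6,.6)),2) for _ in range(rng.integers(1,4))]
        q,P,N,ms,me=q0,P0,0,[],0;ks=[]
        for T in [wp(*w) for w in W]+[A,G]:
            q,P,n,e,m=fgo(q,P,T);N+=n;ms+=m;me=max(me,e);ks.append(np.round(q,2).tolist())
            if me>.008:break
        else: best.append((sum(1 for v in ms if v<.005),N,round(me,4),[w.tolist() for w in W],ks))
    best.sort(key=lambda b:3*b[0]+b[1]);print(tr,len(best));[print(b) for b in best[:4]]
E
timeout 500 python3 fast.py
```

```text
49170 133
(0, 28, np.float64(0.0036), [[0.54, -0.49, 0.54, 0.6, 0.03, -0.51], [0.8, -0.07, 0.39, -0.19, 0.0, -0.4]], [[-0.91, -0.26, 0.64, 1.8, 0.92, 1.53, -0.94], [-0.37, 0.88, 0.7, 0.66, -0.11, 1.89, 0.1], [-0.67, -0.15, 0.8, 2.25, 0.26, 0.59, -0.27], [-0.42, 0.29, 0.72, 2.28, -0.75, 0.29, 0.69]])
(0, 28, np.float64(0.0042), [[0.65, 0.07, 0.6, 0.59, -0.01, -0.58], [0.86, -0.11, 0.57, 0.52, 0.63, -0.23]], [[-1.47, 0.09, 1.02, 1.48, 0.69, 1.38, -0.64], [-0.36, 0.45, 0.77, 1.03, -0.53, 1.24, 0.77], [-0.69, -0.16, 0.82, 2.25, 0.27, 0.59, -0.28], [-0.43, 0.3, 0.74, 2.28, -0.77, 0.29, 0.71]])
(0, 28, np.float64(0.005), [[0.54, -0.19, 0.36, 0.57, -0.87, 0.31], [0.74, 0.19, 0.43, -0.1, -1.04, -0.08]], [[-0.84, -0.27, 0.53, 2.15, 0.78, 0.9, -1.66], [-0.56, 0.67, 0.71, 0.9, -0.44, 1.82, -0.87], [-0.71, -0.16, 0.83, 2.26, 0.28, 0.59, -0.29], [-0.45, 0.3, 0.76, 2.28, -0.8, 0.3, 0.74]])
(0, 31, np.float64(0.0035), [[0.6, 0.1, 0.6, 0.59, -0.84, -0.3], [0.76, -0.45, 0.6, -0.04, 0.91, -0.43]], [[-1.37, 0.36, 1.21, 1.26, 0.31, 1.65, -0.98], [-0.25, 0.46, 0.86, 0.94, -0.07, 1.55, 0.96], [-0.66, -0.15, 0.8, 2.25, 0.26, 0.59, -0.27], [-0.41, 0.29, 0.72, 2.28, -0.75, 0.29, 0.69]])
```

Candidate 2 stays off every limit. Get its first leg.

```bash
cat > d.py <<'E'
from fast import *
import sys
w=eval(sys.argv[1]);T=wp(*w);dd,ww=delta(T);print('shift',dd,'rot',ww,'n',int(max(np.ceil(np.linalg.norm(dd)/45),np.ceil(np.linalg.norm(ww)/.12))))
E
python3 d.py '(.65,.07,.6,.59,-.01,-.58)'
```

```text
shift [  9.5 252.3 153.8] rot [-0.478 -0.115  0.013] n 7
```

```bash
python3 -m creep '[[0.6,1,36,22,-0.068,-0.016,0.002],[0.6,1,36,22,-0.068,-0.016,0.002],[0.6,1,36,22,-0.068,-0.016,0.002],[0.6,1,36,22,-0.068,-0.016,0.002],[0.6,1,36,22,-0.068,-0.016,0.002]]'>/dev/null; python3 q.py
python3 -m creep '[[0.6,1,36,22,-0.068,-0.016,0.002],[0.6,1,36,22,-0.068,-0.016,0.002],[0.6,0,0,0,0,0,0]]'>/dev/null; python3 q.py; python3 d.py '(.65,.07,.6,.59,-.01,-.58)';  python3 d.py '(.86,-.11,.57,.52,.63,-.23)'
```

```text
[ 0.644 -0.024  0.557] q [-1.42 -0.03  1.03  1.58  0.66  1.3  -0.62] tool y [ 0.85 -0.03  0.53] z [ 0.47 -0.42 -0.78] 26.8
[0.646 0.054 0.6  ] q [-1.46  0.09  0.99  1.48  0.7   1.39 -0.65] tool y [0.83 0.06 0.55] z [ 0.5  -0.52 -0.7 ] 27.1
shift [ 2.1 -8.6 -0.4] rot [ 0.002 -0.004 -0.011] n 1
shift [ 208.5 -148.5  -30.4] rot [0.272 0.152 0.63 ] n 6
```

It matches the prediction and q2 is positive. Second leg.

```bash
python3 -m creep '[[0.6,35,-25,-5,0.045,0.025,0.105],[0.6,35,-25,-5,0.045,0.025,0.105],[0.6,35,-25,-5,0.045,0.025,0.105],[0.6,35,-25,-5,0.045,0.025,0.105],[0.6,35,-25,-5,0.045,0.025,0.105]]'>/dev/null; python3 -m creep '[[0.6,35,-25,-5,0.045,0.025,0.105],[0.6,0,0,0,0,0,0]]'>/dev/null; python3 q.py; python3 - <<'E'
from fast import *
q0=np.array(get_obs()['q'])
for nm,L in {'direct':[pose('R',0,.12)],'direct8':[pose('R',0,.09)],'via':[wp(.7,-.3,.4,0,.07,0),pose('R',0,.12)]}.items():
    q=q0;P=fk(q0,x,sg)
    for T in L+[pose('R',0,0,-.013)]+[pose('R',t,0,-.013) for t in np.linspace(.05,.76,15)]+[pose('R',.76,.1)]:
        q,P,n,e,m=fgo(q,P,T)
        if T in L or 1: print(nm,n,np.round(q,2),round(e,4),round(min(m),2)) if (T is L[0] or T is L[-1] or e>.005 or n>1) else 0
print(delta(pose('R',0,.12)))
E
```

```text
[ 0.844 -0.108  0.568] q [-0.39  0.43  0.78  1.08 -0.46  1.21  0.72] tool y [0.78 0.4  0.49] z [ 0.53 -0.   -0.85] 28.0
direct 11 [-0.69 -0.16  0.82  2.25  0.27  0.59 -0.28] 0.0 0.18Traceback (most recent call last):
  File "<stdin>", line 7, in <module>
ValueError: The truth value of an array with more than one element is ambiguous. Use a.any() or a.all()
```

```bash
python3 - <<'E'
from fast import *
q0=np.array(get_obs()['q'])
for nm,L in {'direct':[pose('R',0,.12)],'via':[wp(.7,-.3,.4,0,.07,0),pose('R',0,.12)]}.items():
    q=q0;P=fk(q0,x,sg)
    for T in L+[pose('R',0,0,-.013)]+[pose('R',t,0,-.013) for t in np.linspace(.25,.75,3)]+[pose('R',.75,.1)]:
        q,P,n,e,m=fgo(q,P,T);print(nm,n,np.round(q,2),round(e,4),round(min(m),2))
print(delta(pose('R',0,.12)))
E
```

```text
direct 11 [-0.69 -0.16  0.82  2.25  0.27  0.59 -0.28] 0.0 0.18
direct 3 [-0.44  0.3   0.75  2.28 -0.78  0.29  0.72] 0.0044 0.12
direct 3 [-0.61  0.37  1.02  2.08 -0.51  0.75  0.47] 0.0007 0.22
direct 3 [-0.54  0.49  1.02  1.84 -0.43  1.16  0.41] 0.0 0.43
direct 3 [-0.41  0.63  0.98  1.57 -0.41  1.53  0.4 ] 0.0 0.39
direct 3 [-0.35  0.62  0.99  1.32 -0.39  1.77  0.37] 0.0 0.15
via 8 [-0.32  0.54  0.92  1.24 -0.42  1.56  0.3 ] 0.0 0.36
via 6 [-0.8  -0.19  0.91  2.26  0.34  0.61 -0.34] 0.0012 0.15
via 3 [-0.52  0.33  0.86  2.28 -0.9   0.33  0.84] 0.0187 0.15
via 3 [-0.68  0.43  1.14  2.08 -0.61  0.78  0.56] 0.0009 0.22
via 3 [-0.59  0.54  1.13  1.84 -0.51  1.19  0.49] 0.0 0.31
via 3 [-0.45  0.68  1.07  1.58 -0.46  1.55  0.46] 0.0 0.35
via 3 [-0.39  0.66  1.09  1.33 -0.44  1.79  0.42] 0.0 0.13
(array([-359.1,  -54.1, -330.6]), array([ 0.212,  0.115, -0.593]))
```

Direct is fine for the whole arc. Go to the pre-grasp in 11 rows.

```bash
python3 -m creep '[[0.6,-33,-5,-30,0.019,0.01,-0.054],[0.6,-33,-5,-30,0.019,0.01,-0.054],[0.6,-33,-5,-30,0.019,0.01,-0.054],[0.6,-33,-5,-30,0.019,0.01,-0.054],[0.6,-33,-5,-30,0.019,0.01,-0.054]]'>/dev/null; python3 q.py; python3 -m creep '[[0.6,-33,-5,-30,0.019,0.01,-0.054],[0.6,-33,-5,-30,0.019,0.01,-0.054],[0.6,-33,-5,-30,0.019,0.01,-0.054],[0.6,-33,-5,-30,0.019,0.01,-0.054],[0.6,-33,-5,-30,0.019,0.01,-0.054]]'>/dev/null; python3 -m creep '[[0.6,-29,-4,-30,0.019,0.01,-0.054],[0.6,0,0,0,0,0,0]]'>/dev/null; python3 q.py; python3 -c "
from tgt import *
print(delta(pose('R',0,.12)),delta(pose('R',0,0,-.013)))"
```

```text
[ 0.678 -0.12   0.421] q [-0.76  0.09  0.93  1.73 -0.12  0.85  0.32] tool y [0.87 0.14 0.47] z [ 0.48 -0.05 -0.87] 28.6
[ 0.482 -0.149  0.239] q [-0.7  -0.19  0.79  2.28  0.33  0.6  -0.36] tool y [ 0.89 -0.2   0.41] z [ 0.4  -0.09 -0.91] 29.5
(array([  2.7, -13.1,  -1.6]), array([ 0.002,  0.008, -0.011])) (array([  56.1,  -25.9, -124.9]), array([ 0.002,  0.008, -0.011]))
```

```bash
python3 -m creep '[[0.6,3,-13,-2,0.002,0.008,-0.011],[0.6,6,-1.5,-14,0,0,0],[0.6,6,-1.5,-14,0,0,0],[0.6,6,-1.5,-14,0,0,0],[0.6,0,0,0,0,0,0]]'|grep -E "eef|conta"; python3 q.py; python3 -c "
from tgt import *
print(delta(pose('R',0,0,-.013)))"
```

```text
eef_pos: [0.5075, -0.1662, 0.1981]
contact_force: [0.3, 0.1, -0.7]
[ 0.507 -0.166  0.198] q [-0.82 -0.    1.05  2.28  0.02  0.44 -0.02] tool y [ 0.89 -0.21  0.41] z [ 0.4  -0.1  -0.91] 30.1
(array([ 30.7,  -8.6, -83.8]), array([ 0.004,  0.004, -0.002]))
```

```bash
python3 -m creep '[[0.6,5,-1.5,-14,0,0,0],[0.6,5,-1.5,-14,0.002,0.002,0],[0.6,5,-1.5,-14,0.002,0.002,0],[0.6,0,0,0,0,0,0]]'|grep -E "eef|conta"; python3 -m creep '[[0.6,5,-1.5,-14,0,0,0],[0.6,5,-1,-12,0,0,0],[0.6,0,0,0,0,0,0]]'|grep -E "eef|conta"; python3 q.py; python3 -c "
from tgt import *
print(delta(pose('R',0,0,-.013)))"
```

```text
eef_pos: [0.5219, -0.1708, 0.156]
contact_force: [-0.4, 0.1, -0.7]
eef_pos: [0.5319, -0.1731, 0.1305]
contact_force: [-1.0, -0.3, 0.1]
[ 0.532 -0.173  0.13 ] q [-0.46  0.25  0.76  2.28 -0.61  0.31  0.56] tool y [ 0.89 -0.21  0.41] z [ 0.4  -0.09 -0.91] 31.0
(array([  6.3,  -1.8, -16.2]), array([-0.003,  0.001, -0.001]))
```

```bash
python3 -m creep '[[0.6,2,-0.5,-6,0,0,0],[0.6,2,-0.5,-5,0,0,0],[0.6,2,-0.5,-5,0,0,0],[0.6,0,0,0,0,0,0]]'|grep -E "eef|conta"; python3 -m creep '[[-1,0,0,0,0,0,0],[-1,0,0,0,0,0,0],[-1,0,0,0,0,0,0],[-1,0,0,0,0,0,0],[-1,0,0,0,0,0,0]]' 60; python3 q.py;  python3 - <<'E'
from tgt import *
print(delta(pose('R',0,0,-.013)))
P=[pose('R',t,0,-.013) for t in np.arange(0,.80,.12)]
for a,b in zip(P,P[1:]):print(delta(b,a))
E
```

```text
eef_pos: [0.5374, -0.1749, 0.1134]
contact_force: [0.9, -0.8, 0.4]
t: 32.15
eef_pos: [0.54, -0.1754, 0.1154]
tool_rot: [0.164, 0.768, 0.605, 0.131]
contact_force: [4.6, -1.1, 2.8]
gripper_width: 0.152
grasp_force: 58.7
[ 0.54  -0.175  0.115] q [-0.37  0.28  0.66  2.28 -0.7   0.27  0.64] tool y [ 0.89 -0.21  0.41] z [ 0.4  -0.09 -0.91] 32.1
(array([-1.8,  0.6, -1.1]), array([-0.001,  0.005, -0.001]))
(array([-6.5,  1.6, 19.9]), array([0.028, 0.117, 0.   ]))
(array([-4.1,  1. , 20.6]), array([ 0.028,  0.117, -0.   ]))
(array([-1.7,  0.4, 20.9]), array([0.028, 0.117, 0.   ]))
(array([ 0.7, -0.2, 21. ]), array([0.028, 0.117, 0.   ]))
(array([ 3.2, -0.8, 20.7]), array([0.028, 0.117, 0.   ]))
(array([ 5.6, -1.3, 20.2]), array([ 0.028,  0.117, -0.   ]))
```

```bash
python3 -m creep '[[-1,0.7,0,5,0.006,0.0234,0],[-1,-1.3,0.3,4,0.006,0.0234,0],[-1,-1.3,0.3,4,0.005,0.0234,0],[-1,-1.3,0.3,4,0.006,0.0234,0],[-1,-1.2,0.3,4,0.005,0.0234,0]]'; python3 q.py; python3 - <<'E'
from tgt import *
print(delta(pose('R',.12,0,-.013)))
E
```

```text
t: 32.78
eef_pos: [0.5332, -0.1738, 0.1347]
tool_rot: [0.116, 0.777, 0.612, 0.092]
contact_force: [5.2, -2.0, -5.9]
gripper_width: 0.149
grasp_force: 59.9
[ 0.533 -0.174  0.135] q [-0.51  0.31  0.85  2.18 -0.53  0.5   0.48] tool y [ 0.93 -0.22  0.29] z [ 0.29 -0.07 -0.96] 32.8
(array([-1.5,  0.6, -0.5]), array([-0.001, -0.   , -0.   ]))
```

Tracking well. Continue raising.

```bash
python3 -m creep '[[-1,-0.8,0.2,4.1,0.006,0.0234,0],[-1,-0.8,0.2,4.1,0.005,0.0234,0],[-1,-0.8,0.2,4.1,0.006,0.0234,0],[-1,-0.8,0.2,4.1,0.005,0.0234,0],[-1,-0.8,0.2,4.1,0.006,0.0234,0]]'|grep -E "eef|cont|gra"; python3 -m creep '[[-1,-0.3,0.1,4.2,0.006,0.0234,0],[-1,-0.3,0.1,4.2,0.005,0.0234,0],[-1,-0.3,0.1,4.2,0.006,0.0234,0],[-1,-0.4,0.1,4.2,0.005,0.0234,0],[-1,-0.4,0.1,4.2,0.006,0.0234,0]]'|grep -E "eef|cont|gra"; python3 - <<'E'
from tgt import *
print(delta(pose('R',.36,0,-.013)))
E
```

```text
eef_pos: [0.5289, -0.1728, 0.155]
contact_force: [3.3, -1.5, -6.1]
grasp_force: 60.1
eef_pos: [0.527, -0.1723, 0.1758]
contact_force: [2.3, -2.5, -5.2]
grasp_force: 60.2
(array([-1.2,  0.4, -0.1]), array([-0.001, -0.002,  0.   ]))
```

```bash
python3 -m creep '[[-1,0.1,0,4.2,0.006,0.0234,0],[-1,0.1,0,4.2,0.005,0.0234,0],[-1,0.1,0,4.2,0.006,0.0234,0],[-1,0.2,0,4.2,0.005,0.0234,0],[-1,0.2,0,4.2,0.006,0.0234,0]]'|grep -E "eef|cont|gra"; python3 -m creep '[[-1,0.6,-0.2,4.1,0.006,0.0234,0],[-1,0.6,-0.2,4.1,0.005,0.0234,0],[-1,0.6,-0.1,4.1,0.006,0.0234,0],[-1,0.7,-0.1,4.1,0.005,0.0234,0],[-1,0.7,-0.2,4.1,0.006,0.0234,0]]'|grep -E "eef|cont|gra"; python3 - <<'E'
from tgt import *
print(delta(pose('R',.6,0,-.013)))
E
```

```text
eef_pos: [0.5274, -0.1724, 0.1966]
contact_force: [0.8, -2.4, -5.1]
grasp_force: 60.4
eef_pos: [0.5306, -0.1731, 0.2178]
contact_force: [-5.0, -2.2, -2.7]
grasp_force: 60.5
(array([-0.9,  0.3, -0.4]), array([-0.002, -0.004,  0.001]))
```

```bash
python3 -m creep '[[-1,1,-0.3,4,0.006,0.0234,0],[-1,1.1,-0.2,4,0.005,0.0234,0],[-1,1.1,-0.3,4,0.006,0.0234,0],[-1,1.1,-0.3,4,0.005,0.0234,0],[-1,1.2,-0.3,4,0.006,0.0234,0]]'|grep -E "eef|cont|gra"; python3 -m creep '[[-1,1,-0.2,3,0.003,0.014,0],[-1,1,-0.2,3,0.003,0.014,0],[-1,0,0,0,0,0,0]]'|grep -E "eef|cont|gra"; python3 - <<'E'
from tgt import *
print(delta(pose('R',.75,0,-.013)))
E
```

```text
eef_pos: [0.536, -0.1744, 0.2381]
contact_force: [-6.1, -0.7, -0.6]
grasp_force: 60.7
eef_pos: [0.5382, -0.175, 0.2437]
contact_force: [-4.7, -2.1, -2.5]
grasp_force: 61.2
(array([-1.2,  0.4, -1.2]), array([-0.001, -0.003,  0.001]))
```

Now nudge up until the stop is felt.

```bash
python3 -m creep '[[-1,0.5,0,1.5,0.001,0.006,0],[-1,0,0,0,0,0,0]]'|grep -E "eef|cont"; python3 -m creep '[[-1,0.5,0,1.5,0.001,0.006,0],[-1,0,0,0,0,0,0]]'|grep -E "eef|cont";  python3 - <<'E'
from tgt import *
print(delta(pose('R',.75,0,-.013)))
E
```

```text
eef_pos: [0.5379, -0.1749, 0.2439]
contact_force: [-5.9, -2.3, -11.2]
eef_pos: [0.5377, -0.1749, 0.2441]
contact_force: [-9.6, -4.4, -18.3]
(array([-0.7,  0.3, -1.6]), array([-0.003, -0.019,  0.002]))
```

The stop is felt (18 N, no further motion). Release with the slight upward load still on, then withdraw along the fin.

```bash
python3 -m creep '[[0,0,0,0,0,0,0],[0.4,0,0,0,0,0,0],[0.6,0,0,0,0,0,0],[0.6,0,0,0,0,0,0]]'|grep -E "eef|cont|width"; python3 -c "
from fast import *
T=pose('R',.75,.13);print(delta(T));q,P,n,e,m=fgo(np.array(get_obs()['q']),cur()[:2],T);print(np.round(q,2),e,min(m))"
```

```text
eef_pos: [0.5403, -0.1746, 0.2472]
contact_force: [1.1, -0.6, -0.1]
gripper_width: 0.799
(array([ 42.5, -11. , 132.5]), array([-0.003, -0.011,  0.   ]))
[-0.29  0.6   0.91  1.24 -0.36  1.82  0.32] 7.744460529266419e-06 0.09669989979932092
```

```bash
python3 -m creep '[[0.6,4,-1,12,0,0,0],[0.6,8,-2,24,0,0,0],[0.6,10,-3,32,0,0,0],[0.6,10,-3,32,0,0,0],[0.6,10,-2,32,0,0,0]]'|grep -E "eef|cont"; python3 -m creep '[[0.6,-20,0,30,0,-0.05,0],[0.6,-40,0,30,0,-0.05,0],[0.6,-40,20,20,0,-0.05,0],[0.6,-40,20,0,0,-0.05,0],[0.6,0,0,0,0,0,0]]'|grep -E "^t|eef|cont"; python3 - <<'E'
from tgt import *
import fit
I=[]
for n in('top','side'):
    pic,d=read_camera(n);X=cloud(n,d)
    for b in((.45,.75,.03,.33),(.45,.75,-.34,-.04)):fit.run([(pic,X)],b)
    I.append(cv2.resize(pic[:,:,::-1],(400,300)))
cv2.imwrite('pics/end.png',np.hstack(I))
E
```

```text
eef_pos: [0.5823, -0.1859, 0.3809]
contact_force: [0.5, -0.5, -0.5]
t: 38.52
eef_pos: [0.4387, -0.1458, 0.461]
tool_rot: [-0.074, 0.78, 0.621, -0.023]
contact_force: [0.4, -0.7, 0.5]
N 3116 2973 [3116] normal [-0.404  0.028  0.914] c [0.641 0.168 0.151]
 rect size [218. 201.] xaxis [ 0.912 -0.067  0.405] joint 0.002 yaw -0.073 yaw from n -0.07
 rect centre [0.633 0.169 0.147]
 fin n 138 mean [0.553 0.172 0.156] in cover xyz range [[-0.075, -0.069, -0.067], [-0.039, -0.001, 0.033], [0.019, 0.045, 0.053]]
N 2734 2599 [2734] normal [ 0.319 -0.08   0.944] c [ 0.621 -0.175  0.216]
 rect size [221. 207.] xaxis [ 0.919 -0.218 -0.329] joint 0.754 yaw -0.235 yaw from n 2.896
 rect centre [ 0.606 -0.192  0.22 ]
 fin n 147 mean [ 0.546 -0.169  0.285] in cover xyz range [[-0.085, -0.083, -0.077], [-0.022, 0.009, 0.039], [0.021, 0.045, 0.052]]
N 905 897 [905] normal [-0.408  0.026  0.913] c [0.642 0.171 0.15 ]
 rect size [214. 194.] xaxis [ 0.91  -0.069  0.408] joint -0.002 yaw -0.074 yaw from n -0.064
 rect centre [0.636 0.172 0.148]
 fin n 231 mean [0.561 0.175 0.152] in cover xyz range [[-0.073, -0.067, -0.063], [-0.04, -0.003, 0.034], [0.015, 0.036, 0.052]]
N 3723 3584 [3723] normal [ 0.321 -0.08   0.944] c [ 0.611 -0.188  0.219]
 rect size [220. 195.] xaxis [ 0.918 -0.221 -0.331] joint 0.756 yaw -0.237 yaw from n 2.898
 rect centre [ 0.606 -0.189  0.221]
 fin n 64 mean [ 0.557 -0.174  0.293] in cover xyz range [[-0.076, -0.072, -0.069], [-0.035, 0.003, 0.039], [0.048, 0.05, 0.054]]
```

View pics/end.png

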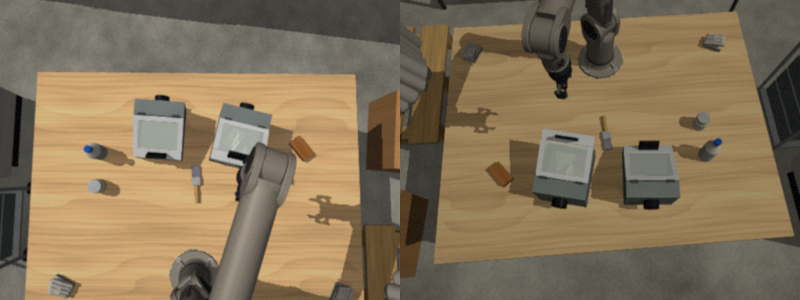

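The empty box's cover reads about 0 (shut) and the loaded one's 0.755 (at its stop). The bottle, jar, brush and block are where they were, and the arm is clear. Handing in.

```bash
python3 -c "
from station import *
print(hand_in())"
```

```text
the job is handed in; nothing more can be done
None
```

I shut the empty box's cover fully (reads about 0 rad), then raised the loaded box's cover to its stop (reads about 0.755 rad) and left it open. The job was handed in at about 38.6 s with the arm clear; one shut-finger push on the closed cover's fin reached about 72 N, under the 120 N wrist limit.

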